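# Tip the core bin and scoop out the empty ribbon cores

## Task

Tip the hinged grey bin up by the black tab at its high end until both empty cardboard ribbon cores have rolled together into the low corner opposite. Then, with the hand scoop that is parked at the bracket, scoop both cores out of that corner together without touching them with the fingers, and tip them into the open tray. Finish with the bin let down flat and the scoop standing flat on the bare desk, and leave the other things on the desk where they are.

Things in the scene. Friction and masses are not known exactly. Their poses are not given: they have to be found in the camera images.
- bin_stand: Fixed dark steel foot plate 118 (x) x 316 (y) x 8 under the bin; origin at the centre of its underside on the desk; y runs along the bin, from its low (hinged) end at -y to the high end with the tab at +y. Bin inside: 98 wide, 280 long, walls 4 thick; when flat its level floor is 18, its lowest corner 14 and its rim 84 above the desk.
- bin (a joint): Tilt of the bin in rad: 0 flat, grows as the tab end is raised, stop at 0.6. Hinge line along the stand's x at y = -144, z = +10 in the stand's frame (outer lower edge of the low end). The hinge is stiff: the bin stays where it is left and must be lowered by the tab; about 6 N at the tab raises it. The cores roll reliably from 0.3 rad.
- bin_tab (a point): Middle of the black upright tab on the rim of the bin's high end: 44 along x, 14 thick along the bin's length, standing 30 above the rim (this point is 15 above the rim). The tab is rigid with the bin; 281 along the bin and 89 above the hinge line when the bin is flat. Axes are the bin's.
- bin_low_corner (a point): Lowest point of the bin's inner floor, mid-width, at the foot of the low-end slope; turns with the bin: y runs along the bin towards the tab end, z up from its floor. Towards the tab the floor rises gently, 4 over the first 80 (so gathered cores stay), then is level for 180 to the tab-end wall; the other way a 45 degree slope rises over the last 20 to the low-end wall, so cores driven at it ride up.
- core_1_mid (a point): Middle of a cardboard ribbon core, a tube 33 across and 70 long (25 g), lying across the bin; its z axis is the tube's axis. It rolls along the bin.
- core_2_mid (a point): Middle of the second, identical ribbon core, lying nearer the low end. Gathered, the two lie side by side with their middles about 7 and 40 from the foot of the slope.
- scoop_grip (a point): Middle of the scoop's black upright grip block, 26 (x, fore and aft) x 68 (y, wide), top 92 above the scoop's underside; this point is 70 above the underside. Axes: x to the nose, y left, z up. Parked, the bracket plate is 1.5 behind it, so only its sides (the 68) can be held; in the narrow bin only a hold on its front and rear faces fits between the walls. Scoop 220 g.
- scoop_pan (a point): Point on top of the scoop's pan, 50 ahead of the grip's middle and 2 above the underside; axes as the grip's. The pan is flat, 80 wide, 2 thick, open at the sides; thin bevelled lip 55 ahead of this point (105 ahead of the grip's middle), back plate 36 high 34 behind it.
- tray: Fixed open grey tray 170 (x) x 124 (y) x 42 high, walls and floor 4 thick; origin at the centre of its underside on the desk.
- bracket: Fixed steel bracket with which the scoop is parked: upright plate 60 wide, 92 high, 69 from the origin towards -x, foot reaching to 109 at -x. Its origin is the point on the desk under the parked scoop's middle (52 ahead of the grip); +x is the way the parked scoop's nose points, with bare desk ahead.
- calculator: Bystander, loose: desk calculator 156x108x28, far left. Leave it alone.
- label_roll_a: Bystander, loose: white label roll 92 across, 60 high, at the back. Leave it alone.
- label_roll_b: Bystander, loose: smaller label roll 72 across, 42 high, at the back. Leave it alone.
- tape_dispenser: Bystander, loose: desk tape dispenser 150x38x86, behind the bin. Leave it alone.
- stapler: Bystander, loose: stapler 145x36x59, behind the bin. Leave it alone.
- rubber_stamp: Bystander, loose: wooden stamp 27x55x76 high, behind the bin. Leave it alone.
- mug: Bystander, loose: mug 86x118x96 high, left front. Leave it alone.

How it is judged:
By the outcome, as a careful person would: the job done as asked, in the order asked, and still so for the second after the job is handed in, with the robot touching nothing.
It also fails if it takes over 72 s, if anything falls off the work surface, if the arm or the gripper's body presses on something with over 40 N, if the wrist force passes 120 N, or if a joint passes its speed limit or range.

## Robot

A 6-joint arm with a two-finger parallel gripper is mounted at the origin on a cart in front of the work surface, level with it; the furniture and walls round the work are solid. World frame = base frame: x ahead of the robot, y to its left, z up, the work surface at z = 0. Lengths are in mm, angles in degrees, forces in N, time in s.
With the tool pointing down it reaches from about 350 to 850 mm from the base axis. Payload 8.1 kg.
Tool frame: the origin (TCP) lies midway between the tips of the shut fingers; the grasp point (between the pads) lies 19 mm behind it; x points along the fingers, z is the direction in which the jaws open and shut, and the axes are right-handed (so a half turn about x gives the same grasp; the last joint's range is limited). The gripper opens to 85 mm and grips with 20 to 120 N. Pads are 22 mm wide; open, the fingers measure 114 mm over their backs; the gripper's body (76 mm by 85 mm) begins 54 mm behind the grasp point. The pads swing forward as they close: fully open they stand 13 mm farther back than shut.
Start: joints at [62.2, 7.471, 85.268, -0, 87.261, -4.893], TCP at [233.52, 552.697, 231.292] pointing down, gripper open.
Joint ranges: [-169.43, 169.43], [-51.17, 129.36], [1.28, 143.12], [-76.62, 256.62], [0, 156.53], [-152.29, 152.29]. Speed limits (degrees/s): [136.94, 136.94, 159.86, 180, 180, 180].

## Interface

Orientations are given as [roll, pitch, yaw] about the fixed x, y, z axes, in that order (R = Rz(yaw) Ry(pitch) Rx(roll)).
In Python, from bench import r gives the robot as it stands. The module is installed in compiled form; this text tells all that it offers.
- The arm moves only by the tool servo_tool, never from a script. Its argument "commands" is a list that holds one entry, the list of rows, each a list of 7 numbers: the closure in counts, from 0 (fully open) to 255 (shut), then the shift along the tool's x, y, z in cm, then the turn, a rotation vector about the tool's x, y, z in degrees. A call has 1 to 8 rows; each row is the pose to reach, as a shift and turn from the pose commanded when the call began, along the tool's axes at that moment; what a row does not reach only later rows make up. A row lasts 1/10 s, in which the tool goes at most 50 mm and 8.59 degrees, less where a joint would pass 70% of its speed; a pose out of reach is approached as far as the arm can. A call with a gripper value outside its range is refused whole. The fingers move at their own pace and stop on an object; "force" is the grip in N (left out, the last holds). Time passes only in rows, so rows that repeat a pose let the fingers close. It gives the time, the measured TCP pose, the force and the opening at its end, in the units of the state.
- r.sense(): the state, without advancing time (a new reading comes with each control period).
- r.snapshot(name): name is "side" or "top"; returns (picture, depth): 420x560x3 uint8, red, green, blue; 420x560 float32, mm along the optical axis (not along the pixel's ray), 0 where there is no reading.
- r.calibration(name): a dict with "fx", "fy", "cx", "cy" (pixels), "pose" (4x4, takes a point from camera to world coordinates). Camera axes: x right, y down, z forward; pixel columns grow to the right and rows downward; lengths in mm; the calibration is good to about 2 mm. A picture is of the moment at which its call begins. calibration takes no time and is no camera call.
- r.hand_in(): hands the job in, once; it reports no verdict.
The state is a dict: "time": time; "joint_pos": joint angles; "qd": joint speeds; "joint_efforts": joint torques, N m; "tool_pos": TCP position; "tcp_rot": TCP orientation; "ft_force": force on the tool from outside, world axes, zero at the start; "wrist_torque": the same for the moment, N m; "finger_gap": finger opening in mm.
Only numpy, scipy, OpenCV 4.12 (cv2) and the standard library are available. Lean on these libraries where they do the work, as an engineer would, in place of code of your own. Each camera call takes 0.05 s, during which the arm holds its last target.

## Working session

There is one attempt and no reset: what is moved stays moved. The work goes in short steps, Python scripts to look and compute and a tool call to move; the robot and the scene stay as the last step left them, time stands still between calls to the robot, and variables do not carry over. Pictures are saved under pics/ and viewed, and the job is handed in when it is done.

Besides the shell and the picture viewer there is one more tool, called after "Emit:" by a JSON object that holds its "method" and its "body". servo_tool: Moves the arm, as the interface text tells. Its arguments: {"type":"object","properties":{"commands":{"type":"array","items":{"type":"array","items":{"type":"array","items":{"type":"number"}}}},"force":{"type":"number"}},"required":["commands"]}

```bash
ls; mkdir -p pics; python3 - <<'E'
from bench import r
import cv2,numpy as np
print(r.sense())
for n in("side","top"):
    p,d=r.snapshot(n); cv2.imwrite(f"pics/{n}0.png",p[:,:,::-1]); np.save(f"{n}0.npy",d)
    c=r.calibration(n); print(n,c)
E
```

```text
pics
{'time': 0.0, 'joint_pos': array([ 6.22000753e+01,  7.51730509e+00,  8.53289632e+01,  2.41320005e-05,
        8.72622453e+01, -4.89215737e+00]), 'qd': array([ 0.11470203, -0.02656447, -0.06054886, -0.12025427,  0.05920536,
       -0.05654553]), 'joint_efforts': array([-3.33688340e-04, -5.69387734e+01, -5.00555134e+01, -1.74591892e-04,
        1.45450851e-02,  1.95545323e-05]), 'tool_pos': array([233.26049252, 552.20006428, 230.22456732]), 'tcp_rot': array([ 175.09511651,   89.89148643, -117.81265196]), 'ft_force': array([-1.10594019, -0.04097696,  0.97969807]), 'wrist_torque': array([ 0.02558166, -0.04563795,  0.05891294]), 'finger_gap': 85.54856449154143}
side {'fx': 393.57311638758523, 'fy': 393.57311638758523, 'cx': 275.76918167994967, 'cy': 204.21090290278156, 'pose': array([[ 9.96892882e-01, -3.41202867e-02,  7.09956842e-02,
         4.88726440e+02],
       [-7.83385017e-02, -5.23582207e-01,  8.48365930e-01,
        -8.89431414e+02],
       [ 8.22558827e-03, -8.51291653e-01, -5.24628308e-01,
         7.17525574e+02],
       [ 0.00000000e+00,  0.00000000e+00,  0.00000000e+00,
         1.00000000e+00]])}
top {'fx': 414.708758123702, 'fy': 414.708758123702, 'cx': 280.848558267158, 'cy': 213.476438140913, 'pose': array([[-1.65626897e-02, -9.95940670e-01,  8.84751917e-02,
         4.69352486e+02],
       [-9.99861385e-01,  1.66480761e-02,  2.27207346e-04,
         1.01534324e+02],
       [-1.69922676e-03, -8.84591645e-02, -9.96078355e-01,
         1.21866434e+03],
       [ 0.00000000e+00,  0.00000000e+00,  0.00000000e+00,
         1.00000000e+00]])}
```

View pics/top0.png

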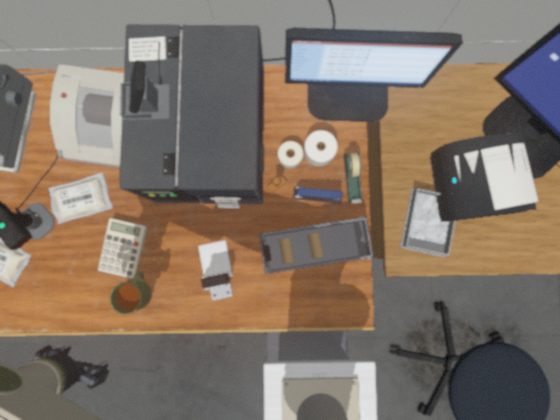

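View pics/side0.png

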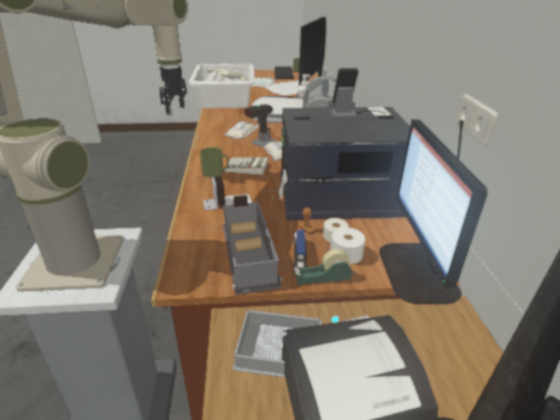

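```bash
cat > h.py <<'E'
from bench import r
import cv2,numpy as np
def cloud(n,d):
    c=r.calibration(n); v,u=np.mgrid[0:420,0:560]
    P=np.stack([(u-c['cx'])*d/c['fx'],(v-c['cy'])*d/c['fy'],d,np.ones_like(d)],-1)@c['pose'].T
    P=P[...,:3]; P[d==0]=np.nan; return P
def snap(n,tag,box=None,s=4):
    p,d=r.snapshot(n); np.save(f"{tag}.npy",d); cv2.imwrite(f"pics/{tag}_full.png",p[:,:,::-1])
    if box:
        x0,y0,x1,y1=box; q=cv2.resize(p[y0:y1,x0:x1,::-1],None,fx=s,fy=s,interpolation=cv2.INTER_CUBIC); cv2.imwrite(f"pics/{tag}.png",q)
    return p,cloud(n,d)
def proj(n,X):
    c=r.calibration(n); T=np.linalg.inv(c['pose']); q=T[:3,:3]@np.asarray(X)+T[:3,3]; return c['fx']*q[0]/q[2]+c['cx'],c['fy']*q[1]/q[2]+c['cy']
E
python3 - <<'E'
from h import *
p=cv2.imread('pics/top0.png')
cv2.imwrite('pics/t0z.png',cv2.resize(p[175:325,185:385],None,fx=4,fy=4,interpolation=cv2.INTER_CUBIC))
q=cv2.imread('pics/side0.png')
cv2.imwrite('pics/s0z.png',cv2.resize(q[140:300,190:310],None,fx=4,fy=3.7,interpolation=cv2.INTER_CUBIC))
P=cloud('top',np.load('top0.npy'))
np.set_printoptions(suppress=True,linewidth=250,precision=0)
print("z map bin"); print(P[212:276:3,256:376:4,2].round())
print("scoop");print(P[236:304:3,196:240:2,2].round())
for uv in [(200,300),(300,300),(420,180),(428,222),(440,190),(395,260)]: print(uv,P[uv[1],uv[0]])
E
```

```text
z map bin
[[  -6.   -3.   -1.   -0.   -1.   -1.    1.   -6.   -1.   -0.   -1.    3.   -2.    1.    0.    3.   -4.   -5.    3.    4.    2.   -1.   -0.    3.    1.    0.   -2.   -3.   -1. -194.]
 [   1.   -2.    1.   -3.    0.   -2.    4.    0.    2.    1.    5.   -1.   -4.   -4.   -3.    1.   -3.    3.   -1.    1.   -0.   -1.    6.   -1.   -2.    1.    3.   -2.    2. -191.]
 [  -6.   -0.   -3.   -0.   -0.    1.    1.    0.    2.    4.    2.    0.    3.   -1.   -3.    3.    0.   -1.    1.    5.    0.   -3.   -1.    2.   -1.   81.   82.   79.    3. -198.]
 [   4.    3.   -4.    1.    3.   -4.   -0.    2.    1.    3.   -4.   -4.    0.    0.    2.   -0.    1.   -3.   -2.    0.   -2.   81.   nan   85.   82.   49.   31.   76.   -3. -200.]
 [   1.   -2.   -2.   -5.   -1.   -1.    1.   -4.   -0.    2.    1.    1.   -3.    1.   -1.    0.   83.   84.   82.   86.   54.   17.   10.   16.   12.   26.   31.   76.    1. -195.]
 [  -1.   -3.    3.   -2.   -2.    0.   -1.    3.   -1.   -1.    1.   83.   81.   85.   86.   64.   27.   15.   18.   18.   18.   19.   16.   14.   13.   24.   30.   63.   -1.
[... 4516 characters left out ...]
86. 90. 93. 91. 91.  4.  7.  4.  9.  6.  6.  2.  2.  2. -2. -5.]
 [ 3.  1. -1. -2. -3. -0. -2.  7.  8.  1.  3.  3.  3.  5.  5.  2.  5.  8.  0.  3. -0.  3.]
 [ 2.  2.  0.  1. -4. -3. -0.  6.  8.  9.  6.  7.  5.  5.  7.  5.  5.  8.  2. -2. -1.  4.]
 [-4. -2. -1.  1. -0. -3.  1. -2.  5. 12.  8.  8.  8.  3.  6.  4.  6.  6. -1. -3. -1.  0.]
 [ 0. -1. -0.  2.  0. -1. -0. -2. 10. -0.  5. -2. -5.  2.  1. -0.  2. -2. -3.  0.  1. -0.]
 [ 1. -2. -2.  1. -2. -2. -1. -3. -3. -3.  0.  4. -2.  0.  2. -1.  2.  2. -3. -0. -8.  2.]]
(200, 300) [330. 340.  -1.]
(300, 300) [325.  50.  -2.]
(420, 180) [ 671. -314.   -1.]
(428, 222) [ 545. -329.    4.]
(440, 190) [ 633. -352.   48.]
(395, 260) [ 436. -229.   -1.]
```

View pics/t0z.png

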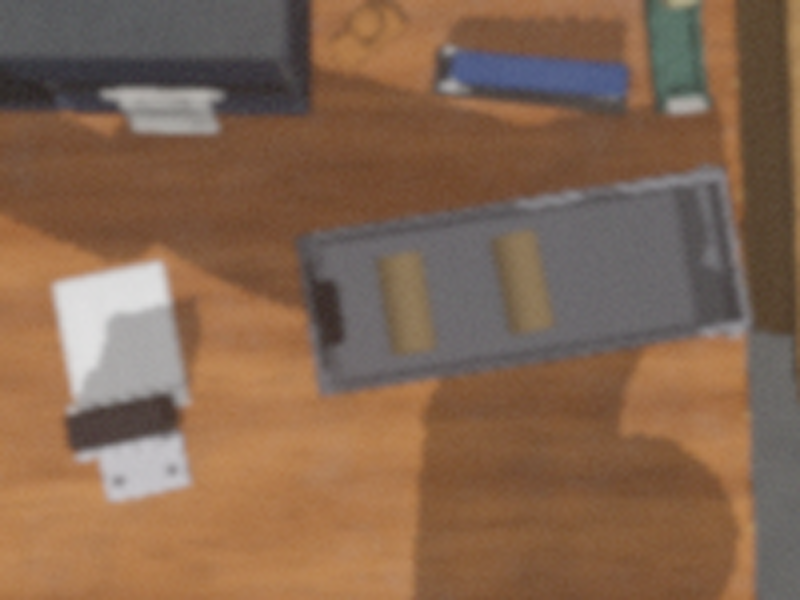

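View pics/s0z.png

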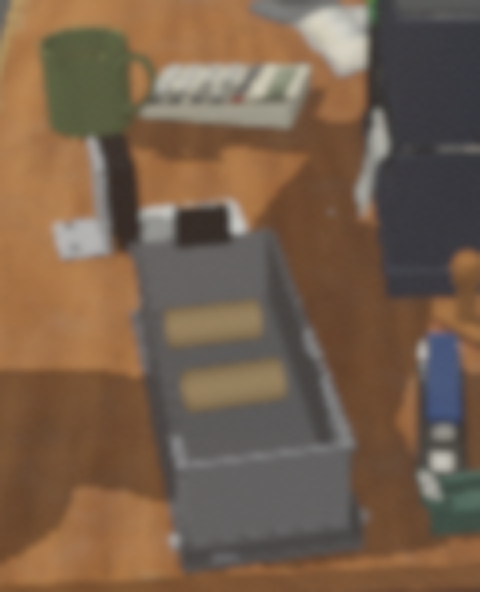

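```bash
python3 - <<'E'
from h import *
np.set_printoptions(suppress=True,precision=1)
P=cloud('top',np.load('top0.npy'))
def reg(b,lo,hi):
    x0,y0,x1,y1=b; Q=P[y0:y1,x0:x1].reshape(-1,3); return Q[(Q[:,2]>lo)&(Q[:,2]<hi)]
def rect(n,Q): 
    print(n,len(Q),cv2.minAreaRect(Q[:,:2].astype(np.float32)),'mean',Q.mean(0))
B=(256,212,376,278)
rect('rim',reg(B,78,91)); rect('tab',reg(B,104,120))
rect('cores',reg((278,236,296,270),38,56)); rect('core2',reg((306,225,328,265),38,56))
S=(194,260,236,296)
rect('grip',reg(S,84,99))
rect('tray rim',reg((400,180,458,262),36,48))
im=cv2.imread('pics/top0.png')
cv2.imwrite('pics/tray.png',cv2.resize(im[175:265,390:470],None,fx=6,fy=6,interpolation=cv2.INTER_CUBIC))
print(P[184:260:4,400:460:3,2].round())
# scoop pan by brightness
g=im.min(2); m=np.zeros_like(g); m[238:300,195:240]=(g[238:300,195:240]>120)
Q=P[m>0]; Q=Q[abs(Q[:,2])<15]; rect('white',Q)
E
```

```text
rim 636 ((482.756591796875, 5.5957183837890625), (111.93527221679688, 287.8811950683594), 8.023622512817383) mean [482.1  -1.5  83.1]
tab 87 ((463.44610595703125, 141.08145141601562), (43.14812088012695, 13.936723709106445), 8.214935302734375) mean [463.3 141.1 113.4]
cores 285 ((462.7618103027344, 88.6924057006836), (81.97135162353516, 36.93144226074219), 8.252817153930664) mean [467.7  89.8  47.6]
core2 290 ((482.6190185546875, 5.681003570556641), (102.614990234375, 55.89202117919922), 3.485445022583008) mean [482.2   7.4  47.3]
grip 289 ((388.2635803222656, 286.90521240234375), (32.03092956542969, 68.28043365478516), 10.14409351348877) mean [389.1 286.4  91.4]
tray rim 348 ((561.62109375, -332.78497314453125), (128.68052673339844, 206.09780883789062), 76.5999984741211) mean [ 544.1 -321.5   41.1]
[[ -5.  -1.   1.   1.  -1.   4.  -6.   1.  -1.  -2.   3.   1.  23.  47.
   68.  83.  91. 110. 116. 121.]
 [ -4.   1.  -3.  -3.  -1.  -3.  -2.   3.  -2.   2.   2.  -0.  24.  45.
   63.  82.  91. 108. 117. 119.]
 [ -2.  -1.  -1.  -1.   4.  31.   8.  19.  27.  37.  39.  41.  16.  41.
   57. 
[... 1140 characters left out ...]
1.   3.
    2.   6.  25.  40.   3.   0.]
 [  2.  10.  35.   1.   7.   3.   2.   3.   2.   6.   3.   1.   5.   7.
    7.   5.  29.  41.   3.  -3.]
 [ -1.  16.  41.   5.   4.   6.   1.   2.   3.   0.  -1.  -0.   7.   6.
    4.  10.  36.  -3.  -1.   1.]
 [ -1.   2.   3.   4.  22.  43.  42.  41.   5.   8.   3.   7.   8.   6.
    5.  17.  39.   2.   5.  -2.]
 [  2.  -0.   2.  -4.   2.   1.   2.   1.   1.   5.  nan  40.  41.  40.
    4.  23.  41.  -1.   3.   3.]
 [ -0.  -5.  -1.   2.   2.   1.   2.  -2.   1.   0.  -2.   4.  -4.   1.
   nan   1.   2.  -2.   0.   1.]]
white 1228 ((415.0240478515625, 293.8111572265625), (168.8837127685547, 87.4778823852539), 8.89303970336914) mean [428.1 294.1   2.2]
```

View pics/tray.png

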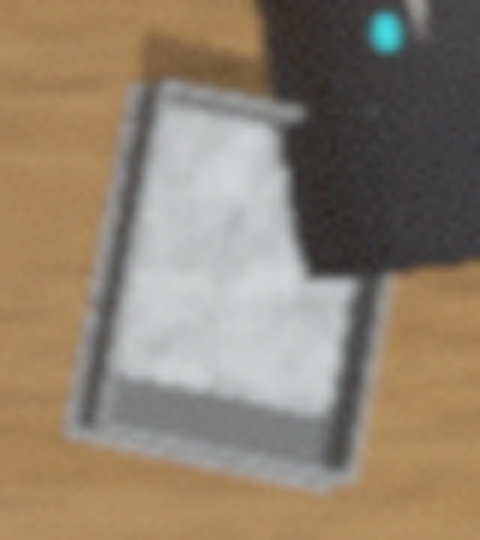

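```bash
cat >> h.py <<'E'
from scipy.spatial.transform import Rotation as Ro
import json
def now():
    s=r.sense(); return s,np.array(s['tool_pos']),Ro.from_euler('xyz',s['tcp_rot'],degrees=True).as_matrix()
def delta(p,R,cmd=None):
    """tool-frame shift cm, rotvec deg from the current (measured or given) pose"""
    s,p0,R0=now()
    if cmd is not None: p0,R0=cmd
    d=R0.T@(np.asarray(p)-p0)/10; w=np.degrees(Ro.from_matrix(R0.T@R).as_rotvec())
    return d.round(2),w.round(2)
def Rt(xdir,zdir):
    x=np.array(xdir,float);x/=np.linalg.norm(x);z=np.array(zdir,float);z-=x*(x@z);z/=np.linalg.norm(z)
    return np.stack([x,np.cross(z,x),z],1)
yb=np.radians(8.1); XB=np.array([np.cos(yb),np.sin(yb),0]); YB=np.array([-np.sin(yb),np.cos(yb),0]); C=np.array([482.7,5.6,0]); Z=np.array([0,0,1.])
def rb(a): # bin-frame pose after tilt a about hinge (about +XB)
    return Ro.from_rotvec(XB*a).as_matrix()
H=C-144*YB+10*Z
E
python3 - <<'E'
from h import *
np.set_printoptions(suppress=True,precision=2)
s,p,R=now(); print(p,R)
T=H+281*YB+89*Z; print('tab',T)
tgt=T.copy(); tgt[2]=84+1
for zd in(YB,-YB):
    Rg=Rt([0,0,-1],zd); print(delta(tgt+[0,0,100],Rg),delta(tgt,Rg))
P=cloud('top',np.load('top0.npy'))
for v in range(184,226,5): print(v,[tuple(P[v,u].round().astype(int)) if np.isfinite(P[v,u]).all() else None for u in range(424,470,6)])
E
```

```text
[233.28 552.25 230.33] [[-0.   -0.92  0.39]
 [-0.    0.39  0.92]
 [-1.    0.   -0.  ]]
tab [463.4  141.23  99.  ]
(array([  4.58, -37.2 , -28.9 ]), array([-31.01,  -0.09,  -0.04])) (array([ 14.58, -37.2 , -28.88]), array([-31.01,  -0.09,  -0.04]))
(array([  4.58, -37.2 , -28.9 ]), array([148.99,  -0.05,   0.12])) (array([ 14.58, -37.2 , -28.88]), array([148.99,  -0.05,   0.12]))
184 [(np.int64(658), np.int64(-325), np.int64(-1)), (np.int64(657), np.int64(-341), np.int64(3)), (np.int64(654), np.int64(-351), np.int64(23)), (np.int64(647), np.int64(-351), np.int64(68)), (np.int64(643), np.int64(-359), np.int64(91)), (np.int64(639), np.int64(-364), np.int64(116)), (np.int64(637), np.int64(-376), np.int64(125)), (np.int64(635), np.int64(-385), np.int64(140))]
189 [(np.int64(643), np.int64(-323), np.int64(1)), (np.int64(644), np.int64(-343), np.int64(-4)), (np.int64(640), np.int64(-352), np.int64(19)), (np.int64(633), np.int64(-352), np.int64(63)), (np.int64(629), np.int64(-358), np.int64(90)), (np.int64(626), np.int64(-364), np.int64(114)), (np.int64(624), np.int64(-376), np.int64(124)), 
[... 2008 characters left out ...]
np.int64(554), np.int64(-335), np.int64(5)), (np.int64(553), np.int64(-353), np.int64(4)), (np.int64(552), np.int64(-363), np.int64(23)), (np.int64(548), np.int64(-362), np.int64(69)), (np.int64(546), np.int64(-369), np.int64(92)), (np.int64(546), np.int64(-383), np.int64(99)), (np.int64(551), np.int64(-437), np.int64(12))]
224 [(np.int64(539), np.int64(-318), np.int64(3)), (np.int64(539), np.int64(-336), np.int64(2)), (np.int64(539), np.int64(-353), np.int64(4)), (np.int64(538), np.int64(-370), np.int64(4)), (np.int64(538), np.int64(-387), np.int64(5)), (np.int64(538), np.int64(-406), np.int64(3)), (np.int64(538), np.int64(-425), np.int64(-1)), (np.int64(538), np.int64(-445), np.int64(-7))]
```

```bash
python3 - <<'E'
from h import *
np.set_printoptions(suppress=True,precision=1)
P=cloud('top',np.load('top0.npy'))
L=[];Rr=[];Bt=[]
for v in range(190,246):
    for u in range(400,424):
        q=P[v,u]
        if 37<q[2]<47: L.append(q)
for v in range(228,252):
    for u in range(440,458):
        q=P[v,u]
        if 37<q[2]<47: Rr.append(q)
for v in range(240,262):
    for u in range(408,440):
        q=P[v,u]
        if 37<q[2]<47: Bt.append(q)
for n,A in(('L',L),('R',Rr),('B',Bt)):
    A=np.array(A)[:,:2].astype(np.float32); l=cv2.fitLine(A,cv2.DIST_HUBER,0,.01,.01).ravel(); print(n,len(A),l,A.min(0),A.max(0))
for n,X in(('tray',0),):
    pass
E
```

```text
L 103 [   1.    -0.2  553.8 -268.2] [ 478.4 -305.7] [ 635.5 -248.4]
R 48 [   1.    -0.2  489.5 -376. ] [ 459.6 -387.3] [ 524.5 -367.2]
B 49 [   0.2    1.   465.3 -301. ] [ 454.4 -343.5] [ 475.6 -257.3]
```

Emit:
{"method": "servo_tool", "body": {"commands": [[[0,0,-37.2,-28.9,-31,0,0],[0,0,-37.2,-28.9,-31,0,0],[0,0,-37.2,-28.9,-31,0,0],[0,0,-37.2,-28.9,-31,0,0],[0,2,-37.2,-28.9,-31,0,0],[0,2,-37.2,-28.9,-31,0,0],[0,4,-37.2,-28.9,-31,0,0],[0,4,-37.2,-28.9,-31,0,0]]]}}

```text
time: 0.9
tool_pos: [425.4, 209.4, 205.7]
tcp_rot: [-76.3, 90.0, 21.8]
ft_force: [-0.1, 0.7, 0.6]
finger_gap: 85.2
```

```bash
python3 - <<'E'
from h import *
T=H+281*YB+89*Z
tgt=T.copy(); tgt[2]=85
Rg=Rt([0,0,-1],YB); print(delta(tgt+[0,0,55],Rg),delta(tgt,Rg))
E
```

```text
(array([ 6.58, -2.8 , -7.28]), array([0.  , 0.01, 0.03])) (array([12.08, -2.8 , -7.28]), array([0.  , 0.01, 0.03]))
```

Emit:
{"method": "servo_tool", "body": {"commands": [[[0,4,-2.8,-7.3,0,0,0],[0,6.5,-2.8,-7.3,0,0,0],[0,6.5,-2.8,-7.3,0,0,0],[0,6.5,-2.8,-7.3,0,0,0]]]}}

```text
time: 1.3
tool_pos: [461.7, 142.0, 139.4]
tcp_rot: [88.5, 89.8, -173.6]
ft_force: [-0.3, -0.2, 1.2]
finger_gap: 85.3
```

```bash
python3 - <<'E'
from h import *
T=H+281*YB+89*Z
tgt=T.copy(); tgt[2]=85
Rg=Rt([0,0,-1],YB); print(delta(tgt,Rg))
E
```

```text
(array([ 5.44, -0.18, -0.1 ]), array([-0.14,  0.01, -0.22]))
```

Emit:
{"method": "servo_tool", "body": {"commands": [[[0,4,-0.1,0,0,0,0],[0,5.4,-0.1,0,0,0,0],[120,5.4,-0.1,0,0,0,0],[230,5.4,-0.1,0,0,0,0],[230,5.4,-0.1,0,0,0,0],[230,5.4,-0.1,0,0,0,0],[230,5.4,-0.1,0,0,0,0],[230,5.4,-0.1,0,0,0,0]]], "force": 60}}

```text
time: 2.1
tool_pos: [465.2, 140.2, 88.7]
tcp_rot: [-161.8, 89.7, -63.7]
ft_force: [-0.8, -17.0, 6.9]
finger_gap: 13.0
```

```bash
python3 - <<'E'
from h import *
s,p,R=now();print(s['ft_force'],s['joint_pos'].round(1))
for a in (.1,.2,.3,.4):
    M=rb(a); print(a,delta(H+M@(p-H),M@R))
E
```

```text
[ -0.79159881 -16.96425385   6.90976368] [ 11.   -3.6 111.9  -0.3  71.5 -87. ]
0.1 (array([-2.75, -0.01, -0.94]), array([ 0.01, -5.73,  0.  ]))
0.2 (array([-5.39, -0.01, -2.15]), array([ 2.000e-02, -1.146e+01,  1.000e-02]))
0.3 (array([-7.9 , -0.02, -3.62]), array([ 3.000e-02, -1.719e+01,  1.000e-02]))
0.4 (array([-10.24,  -0.02,  -5.33]), array([ 4.000e-02, -2.292e+01,  1.000e-02]))
```

Emit:
{"method": "servo_tool", "body": {"commands": [[[230,-1.38,0,-0.44,0,-2.87,0],[230,-2.75,0,-0.94,0,-5.73,0],[230,-4.08,0,-1.52,0,-8.6,0],[230,-5.39,0,-2.15,0,-11.46,0],[230,-6.66,0,-2.86,0,-14.3,0],[230,-7.9,0,-3.62,0,-17.2,0],[230,-9.08,0,-4.45,0,-20.05,0],[230,-10.24,0,-5.33,0,-22.9,0]]], "force": 100}}

```text
time: 2.9
tool_pos: [472.3, 89.3, 190.4]
tcp_rot: [-0.4, 67.1, 97.7]
ft_force: [5.2, -0.4, -6.0]
finger_gap: 12.0
```

```bash
python3 - <<'E'
from h import *
s,p,R=now();print(s['ft_force'],s['joint_pos'].round(1),p)
p,P=snap('top','t1',(250,190,400,300),5)
p,P=snap('side','s1',(190,140,310,300),4)
E
```

```text
[ 5.22168158 -0.4086852  -6.02595723] [ -11.9   -6.6  106.8   21.5   88.  -112.3] [472.34301936  89.26707674 190.35496852]
```

View pics/t1.png

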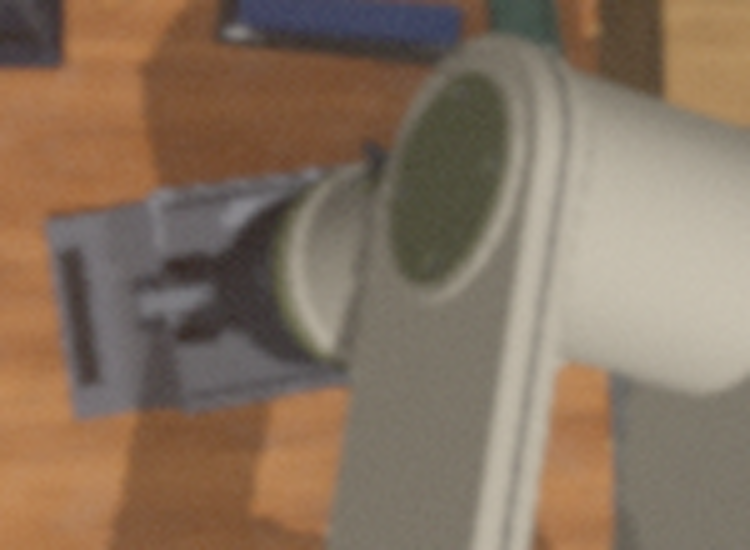

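View pics/s1.png

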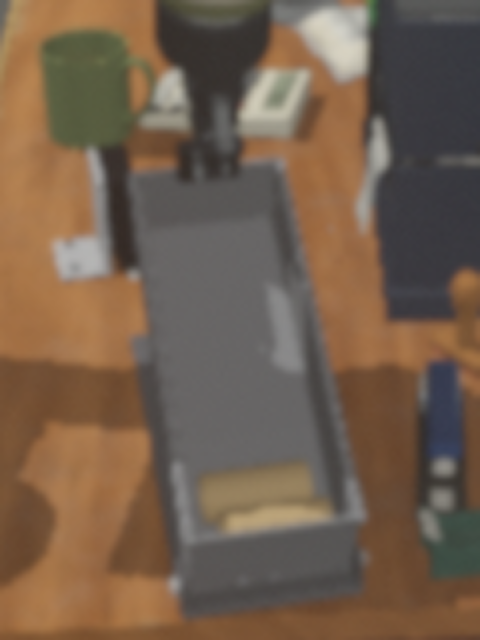

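```bash
python3 - <<'E'
from h import *
s,p,R=now()
for a in (.05,.1,.15,.2,.25,.3,.35,.4):
    M=rb(-a); d,w=delta(H+M@(p-H),M@R);print(a,d,w)
E
```

```text
0.05 [1.41 0.   0.36] [-0.01  2.86 -0.  ]
0.1 [2.84 0.01 0.64] [-0.02  5.73 -0.01]
0.15 [4.27 0.01 0.85] [-0.02  8.59 -0.01]
0.2 [5.72 0.02 0.99] [-0.03 11.46 -0.02]
0.25 [7.17 0.02 1.06] [-0.04 14.32 -0.02]
0.3 [8.63 0.03 1.06] [-0.05 17.19 -0.03]
0.35 [10.08  0.03  0.98] [-0.06 20.05 -0.03]
0.4 [11.53  0.03  0.83] [-0.07 22.92 -0.04]
```

Emit:
{"method": "servo_tool", "body": {"commands": [[[230,0,0,0,0,0,0],[230,0,0,0,0,0,0],[230,0,0,0,0,0,0],[230,1.41,0,0.36,0,2.86,0],[230,2.84,0,0.64,0,5.73,0],[230,4.27,0,0.85,0,8.6,0],[230,5.72,0,0.99,0,11.46,0],[230,7.17,0,1.06,0,14.3,0]]]}}

```text
time: 3.8
tool_pos: [467.1, 126.8, 127.0]
tcp_rot: [-1.4, 81.8, 96.8]
ft_force: [7.3, -12.5, -4.9]
finger_gap: 12.2
```

```bash
python3 - <<'E'
from h import *
s,p,R=now(); print(s['ft_force'],p)
for a in (.05,.1,.15,.17):
    M=rb(-a); d,w=delta(H+M@(p-H),M@R);print(a,d,w)
E
```

```text
[  7.31392632 -12.45946112  -4.8990291 ] [467.050323   126.80688086 127.00044182]
0.05 [1.41 0.   0.35] [-0.01  2.86  0.  ]
0.1 [2.84 0.01 0.64] [-0.02  5.73  0.01]
0.15 [4.27 0.01 0.85] [-0.03  8.59  0.01]
0.17 [4.85 0.01 0.91] [-0.03  9.74  0.01]
```

Emit:
{"method": "servo_tool", "body": {"commands": [[[230,1.41,0,0.35,0,2.86,0],[230,2.84,0,0.64,0,5.73,0],[230,4.1,0,0.82,0,8.2,0],[230,4.1,0,0.82,0,8.2,0]]]}}

```text
time: 4.2
tool_pos: [465.2, 140.3, 88.8]
tcp_rot: [-119.4, 89.8, -21.1]
ft_force: [5.4, -18.7, 6.8]
finger_gap: 12.1
```

```bash
python3 - <<'E'
from h import *
s,p,R=now(); print(s['ft_force'],p,s['wrist_torque'])
p,P=snap('side','s2',(190,140,310,300),4)
E
```

```text
[  5.3899014  -18.74220615   6.84074496] [465.18795879 140.2591756   88.81695871] [-2.89506932 -0.62848241 -0.26754256]
```

View pics/s2.png

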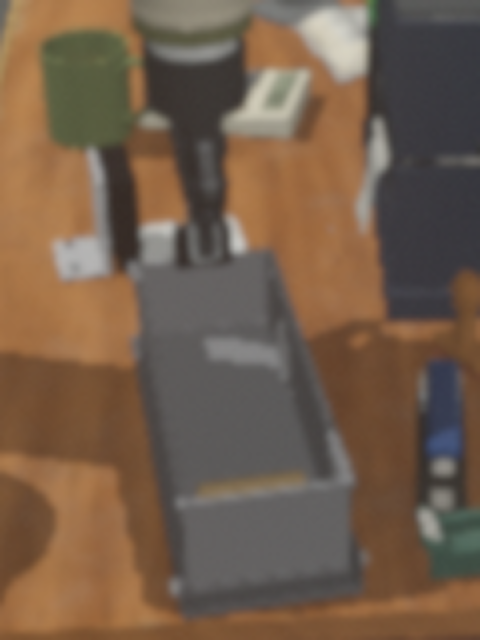

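Emit:
{"method": "servo_tool", "body": {"commands": [[[150,0,0,0,0,0,0],[60,0,0,0,0,0,0],[0,0,0,0,0,0,0],[0,-5,0,0,0,0,0],[0,-10,0,0,0,0,0],[0,-12,5,4,0,0,0],[0,-12,7,9,0,0,0],[0,-12,7,14,0,0,0]]]}}

```text
time: 5.05
tool_pos: [378.4, 254.0, 210.1]
tcp_rot: [-16.0, 89.5, 82.0]
ft_force: [1.4, 0.8, 0.2]
finger_gap: 85.2
```

```bash
cat >> h.py <<'E'
def sc(yaw):
    a=np.radians(yaw); return np.array([np.cos(a),np.sin(a),0]),np.array([-np.sin(a),np.cos(a),0])
E
python3 - <<'E'
from h import *
p,P=snap('top','t2',(180,190,400,310),3.6)
for u,v in((265,255),(266,268),(300,265),(330,255),(300,240),(330,234)): print(P[v,u].round())
B=P[212:280,256:376].reshape(-1,3); Q=B[(B[:,2]>76)&(B[:,2]<96)]
A=np.c_[Q[:,:2]-C[:2],np.ones(len(Q))]; 
k=np.linalg.lstsq(A,Q[:,2],rcond=None)[0]; print('rim plane',k)
X,Y=sc(9.7)
g=np.array([391,287.4,47])
s,p,R=now(); print(p,s['joint_pos'].round())
print(delta(g+[0,0,100],Rt([0,0,-1],Y)))
E
```

```text
[458. 146. 115.]
[419. 147.  10.]
[427.  50.  32.]
[454. -38.  20.]
[498.  48.  18.]
[514. -40.  17.]
rim plane [-5.23453034e-03  1.07370876e-03  8.28595551e+01]
[375.85978139 261.27849572 209.92387644] [ 28. -15. 109.   1.  86. -70.]
(array([ 6.32, -1.87,  2.29]), array([-1.4 ,  0.72,  0.09]))
```

View pics/t2.png

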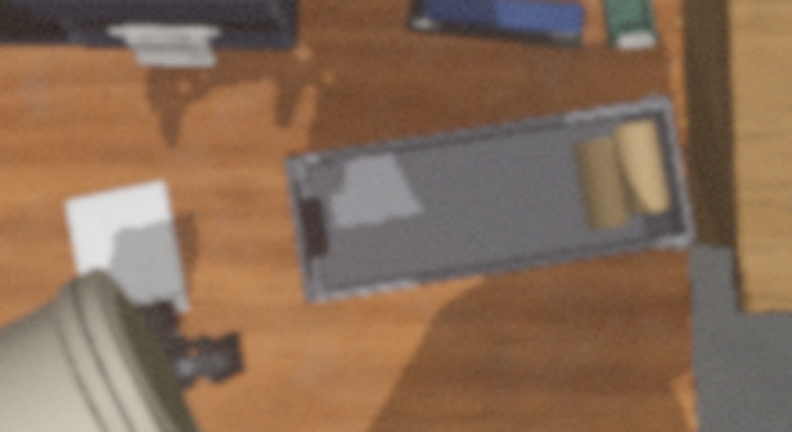

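Emit:
{"method": "servo_tool", "body": {"commands": [[[0,6.3,-1.9,2.3,-1.4,0.7,0],[0,6.3,-1.9,2.3,-1.4,0.7,0],[0,6.3,-1.9,2.3,-1.4,0.7,0],[0,6.3,-1.9,2.3,-1.4,0.7,0]]]}}

```text
time: 5.5
tool_pos: [394.7, 279.0, 145.8]
tcp_rot: [167.3, 89.7, -93.2]
ft_force: [-0.3, -1.1, -0.1]
finger_gap: 85.5
```

```bash
python3 - <<'E'
from h import *
P=cloud('top',np.load('t2.npy'))
Q=P[220:260,330:372].reshape(-1,3); Q=Q[(Q[:,2]>36)&(Q[:,2]<60)]
b=np.c_[(Q-C)@XB,(Q-C)@YB,Q[:,2]]; b=b[(abs(b[:,0])<47)&(b[:,1]>-138)]
print(len(b),b.min(0),b.max(0),b.mean(0))
for lo in range(-136,-60,8):
    m=b[(b[:,1]>=lo)&(b[:,1]<lo+8)]; 
    if len(m): print(lo,len(m),m[:,0].min().round(),m[:,0].max().round(),m[:,2].mean().round(1))
X,Y=sc(9.7)
g=np.array([391,287.4,47])
s,p,R=now(); print(p,s['joint_pos'].round())
print(delta(g,Rt([0,0,-1],Y)))
E
```

```text
560 [ -36.20560012 -137.43261196   36.03217112] [ 40.5992414  -72.85775475  58.82142143] [   2.3256014  -104.42699705   48.38948819]
-136 57 -27.0 39.0 51.5
-128 68 -29.0 40.0 54.4
-120 73 -27.0 41.0 54.2
-112 90 -29.0 41.0 47.3
-104 60 -36.0 33.0 43.7
-96 70 -35.0 34.0 47.3
-88 73 -36.0 33.0 46.4
-80 61 -35.0 33.0 42.1
[394.71621308 278.99223642 145.81691229] [ 29.  -7. 109.  -0.  78. -70.]
(array([9.88, 0.21, 0.95]), array([-0.18, -0.33, -0.07]))
```

Emit:
{"method": "servo_tool", "body": {"commands": [[[0,2,0.2,0.95,0,0,0],[0,6,0.2,0.95,0,0,0],[0,9.8,0.2,0.95,0,0,0],[0,9.8,0.2,0.95,0,0,0],[90,9.8,0.2,0.95,0,0,0],[90,9.8,0.2,0.95,0,0,0],[90,9.8,0.2,0.95,0,0,0]]], "force": 60}}

```text
time: 6.2
tool_pos: [393.7, 288.5, 50.6]
tcp_rot: [-131.4, 89.7, -31.9]
ft_force: [-1.0, 0.1, -1.3]
finger_gap: 67.4
```

```bash
python3 - <<'E'
from h import *
s,p,R=now(); print(p,s['ft_force'],s['finger_gap'],s['wrist_torque'])
X,Y=sc(9.7)
print(delta(p+75*X,R))
p,P=snap('side','s3',(170,120,300,250),5)
E
```

```text
[393.68349223 288.53815001  50.59131964] [-0.95980383  0.1451196  -1.29493008] 67.35427943406086 [ 0.01520313 -0.00830586  0.02018141]
(array([ 0.03, -7.5 ,  0.03]), array([0., 0., 0.]))
```

View pics/s3.png

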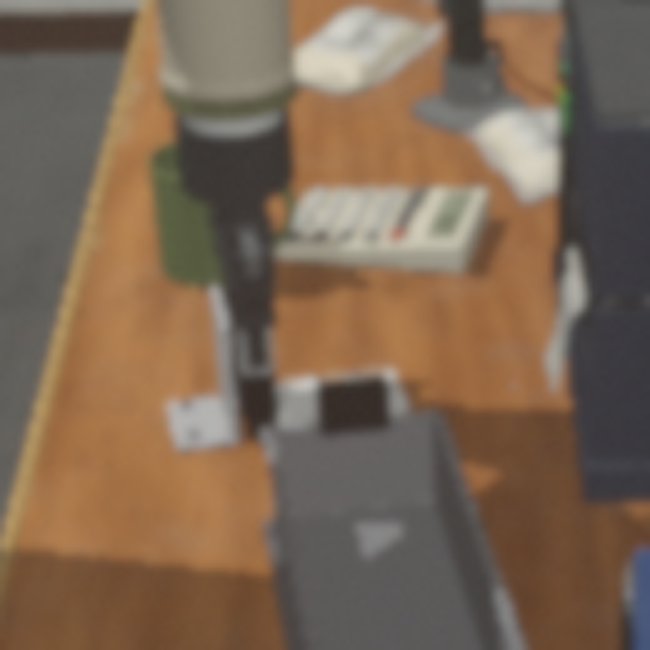

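Emit:
{"method": "servo_tool", "body": {"commands": [[[90,-0.6,0,0,0,0,0],[90,-1,-1,0,0,0,0],[90,-1,-3.5,0,0,0,0],[90,-1,-6,0,0,0,0],[90,-1,-7.5,0,0,0,0],[90,-0.3,-7.5,0,0,0,0],[90,0,-7.5,0,0,0,0],[90,0,-7.5,0,0,0,0]]], "force": 80}}

```text
time: 7.05
tool_pos: [468.1, 300.5, 50.7]
tcp_rot: [-133.6, 89.6, -34.2]
ft_force: [1.2, -4.3, 15.0]
finger_gap: 66.8
```

```bash
python3 - <<'E'
from h import *
s,p,R=now(); print(p,s['ft_force'],s['finger_gap'],s['joint_pos'].round())
E
```

```text
[468.08972571 300.53065252  50.65191512] [ 1.17447937 -4.31174555 15.04773367] 66.76443090957817 [ 28.  10. 102.  -0.  68. -72.]
```

Emit:
{"method": "servo_tool", "body": {"commands": [[[30,0,0,0,0,0,0],[0,0,0,0,0,0,0],[0,-3,0,0,0,0,0],[0,-7,0,0,0,0,0],[0,-11,0,0,0,0,0],[0,-11,0,0,0,0,0]]]}}

```text
time: 7.65
tool_pos: [468.5, 302.4, 164.3]
tcp_rot: [-102.5, 89.5, -3.0]
ft_force: [1.0, 1.1, 0.4]
finger_gap: 85.3
```

Emit:
{"method": "servo_tool", "body": {"commands": [[[0,0,0,0,90,0,0],[0,0,0,0,90,0,0],[0,0,0,0,90,0,0],[0,0,0,0,90,0,0],[0,0,0,0,90,0,0],[0,0,0,0,90,0,0],[0,0,0,0,90,0,0],[0,0,0,0,90,0,0]]]}}

```text
time: 8.45
tool_pos: [464.8, 300.4, 156.5]
tcp_rot: [-128.0, 89.7, -97.6]
ft_force: [0.6, 0.3, -0.1]
finger_gap: 85.9
```

```bash
python3 - <<'E'
from h import *
s,p,R=now(); print(p,s['joint_pos'].round(),R[:,2])
p,P=snap('top','t3',(170,190,300,310),5)
p,P=snap('side','s4',(170,100,300,250),5)
X,Y=sc(9.7)
print(delta(np.array([466.5,300.5,60]),Rt([0,0,-1],X)))
E
```

```text
[464.77222191 300.37816453 156.54830486] [28.  3. 98. -0. 79. -3.] [ 0.862503    0.50603853 -0.00368532]
(array([ 9.67, -0.03,  0.18]), array([20.91, -0.15,  0.3 ]))
```

View pics/t3.png

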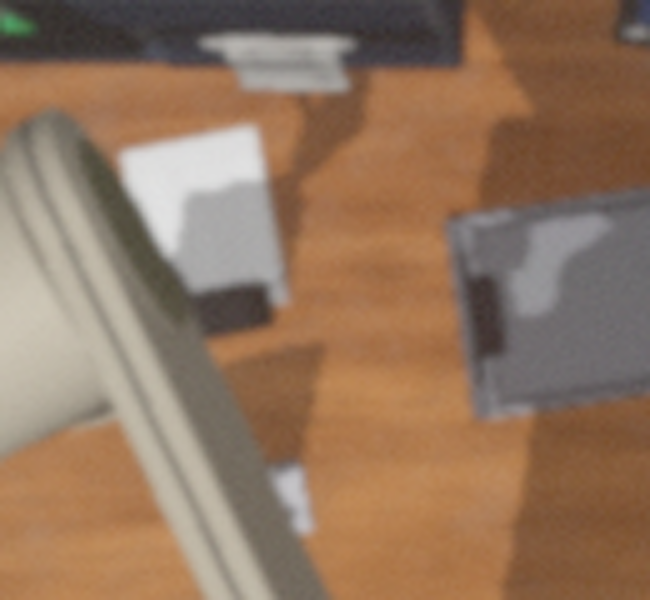

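View pics/s4.png

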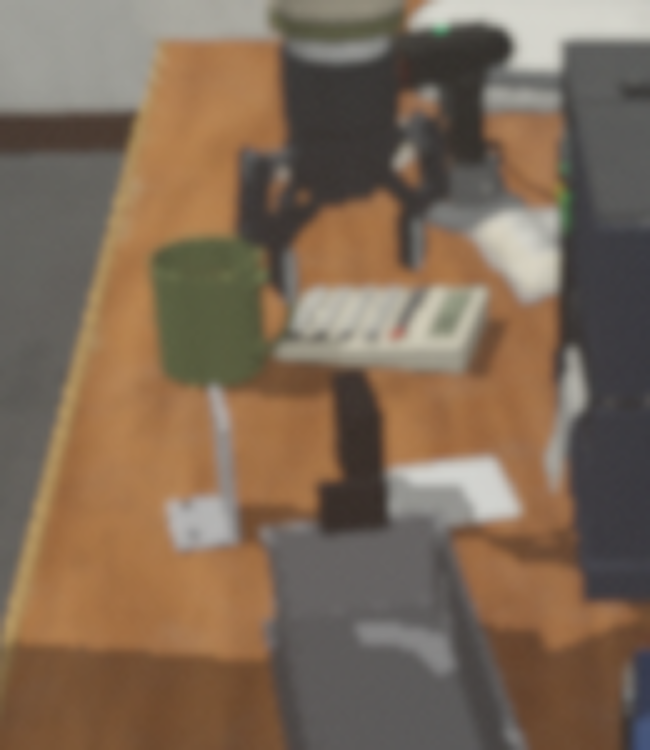

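```bash
python3 - <<'E'
from h import *
np.set_printoptions(suppress=True,precision=1)
P=cloud('top',np.load('t3.npy'))
c=r.calibration('top');T=c['pose']
def w(u,v,z):
    d=T[:3,:3]@np.array([(u-c['cx'])/c['fx'],(v-c['cy'])/c['fy'],1]); o=T[:3,3]; return o+d*(z-o[2])/d[2]
a=w(170+120/5,190+150/5,2);b=w(170+258/5,190+125/5,2);e=w(170+283/5,190+303/5,2)
print(a,b,e,np.linalg.norm(a-b),np.linalg.norm(b-e),'yaw',np.degrees(np.arctan2(-(a-b)[0],(a-b)[1])))
X,Y=sc(9.7); n=(a+b)/2; print('lip mid',n,'grip from lip',n-105*X)
Q=P[240:262,205:228].reshape(-1,3); Q=Q[(Q[:,2]>84)&(Q[:,2]<100)]
print(len(Q),(Q@X).min(),(Q@X).max(),np.percentile(Q@X,[3,97]).mean(),(Q@Y).min(), 'tool',np.array([466.5,300.5,0])@X, np.array([466.5,300.5,0])@Y)
E
```

```text
[562.4 357.6   2. ] [575.8 276.4   2. ] [471.2 262.1   2. ] 82.37183101434938 105.63670848196935 yaw 9.368271661262385
lip mid [569.1 317.    2. ] grip from lip [465.6 299.3   2. ]
115 497.32832282250047 523.079338960137 510.2746540150497 184.4339098542719 tool 510.46172688923343 217.60359689412678
```

Emit:
{"method": "servo_tool", "body": {"commands": [[[0,0,0,0.2,20.9,0,0],[0,0,0,0.2,20.9,0,0],[0,2.5,0,0.2,20.9,0,0],[0,2.5,0,0.2,20.9,0,0]]]}}

```text
time: 8.95
tool_pos: [465.0, 300.3, 129.0]
tcp_rot: [-130.0, 89.5, -119.9]
ft_force: [-0.5, -0.6, -0.8]
finger_gap: 85.1
```

```bash
python3 - <<'E'
from h import *
X,Y=sc(9.5)
print(delta(np.array([466.3,300.5,49.5]),Rt([0,0,-1],X)))
E
```

```text
(array([7.95, 0.05, 0.18]), array([ 0.54, -0.34,  0.41]))
```

Emit:
{"method": "servo_tool", "body": {"commands": [[[0,3,0.05,0.2,0.5,0,0.3],[0,6,0.05,0.2,0.5,0,0.3],[0,7.8,0.05,0.2,0.5,0,0.3],[100,7.8,0.05,0.2,0.5,0,0.3],[200,7.8,0.05,0.2,0.5,0,0.3],[200,7.8,0.05,0.2,0.5,0,0.3],[200,7.8,0.05,0.2,0.5,0,0.3],[200,7.8,0.05,0.2,0.5,0,0.3]]], "force": 60}}

```text
time: 9.75
tool_pos: [470.5, 302.6, 56.7]
tcp_rot: [20.8, 89.8, 30.2]
ft_force: [-1.4, -0.8, 7.4]
finger_gap: 25.3
```

```bash
python3 - <<'E'
from h import *
s,p,R=now(); print(p,s['ft_force'],s['finger_gap'],s['joint_pos'].round(1),s['wrist_torque'],R)
E
```

```text
[470.49586058 302.62312925  56.66431417] [-1.37309064 -0.82869571  7.41895036] 25.309182746771576 [ 27.5   9.9 101.6   0.   68.3  18.1] [-0.06090849  0.37363928  0.03746285] [[ 0.00256588 -0.16293056  0.9866342 ]
 [ 0.00149194  0.98663698  0.16292714]
 [-0.9999956   0.00105395  0.00277467]]
```

Emit:
{"method": "servo_tool", "body": {"commands": [[[200,-1,0,0,0,0,0],[200,-4,0,0,0,0,0],[200,-8,0,0,0,0,0],[200,-12,0,0,0,0,0],[200,-15,0,0,0,0,0],[200,-15,0,0,0,0,0]]], "force": 110}}

```text
time: 10.35
tool_pos: [472.0, 303.3, 211.6]
tcp_rot: [17.7, 89.4, 27.1]
ft_force: [0.6, 0.3, -2.1]
finger_gap: 24.6
```

```bash
python3 - <<'E'
from h import *
s,p,R=now(); print(p,s['ft_force'],s['finger_gap'],s['wrist_torque'])
g=C+52*YB+2*XB; 
Rg=Rt([0,0,-1],-YB); print(delta([g[0],g[1],p[2]],Rg))
p,P=snap('top','t4',(170,190,300,310),5)
p,P=snap('side','s5',(170,100,300,250),5)
E
```

```text
[472.04248173 303.26800228 211.59024362] [ 0.55238355  0.34961322 -2.11420351] 24.57789159802133 [ 0.01780643 -0.02401855  0.0172436 ]
(array([ -0.11, -24.35,  -3.47]), array([91.25,  0.28, -0.56]))
```

View pics/s5.png

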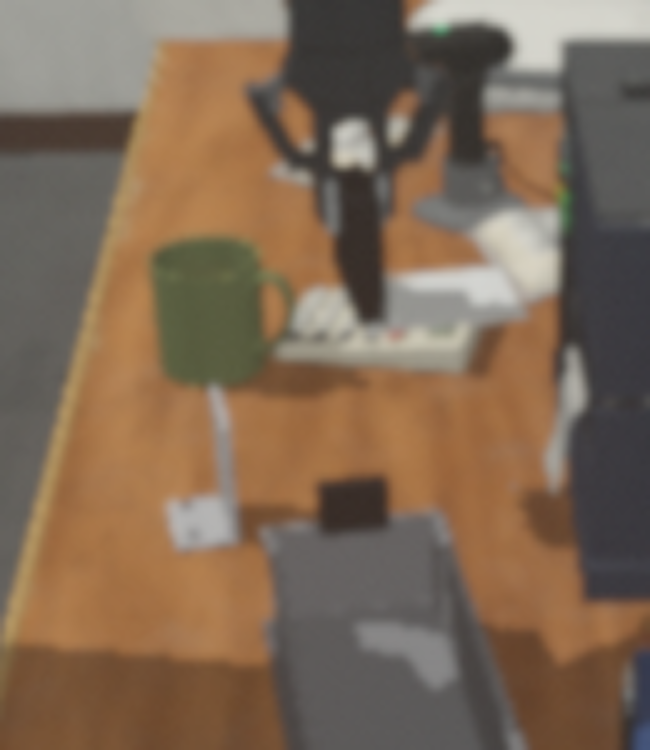

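View pics/t4.png

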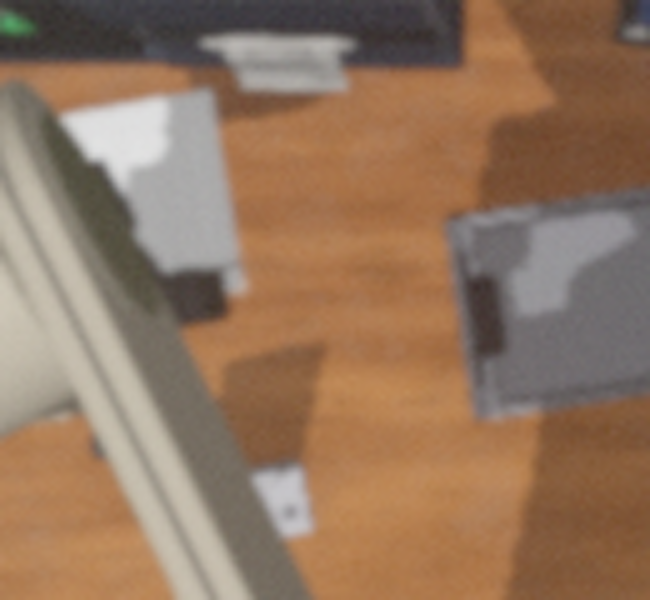

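Emit:
{"method": "servo_tool", "body": {"commands": [[[200,0,-3,-0.4,8.5,0,0],[200,0,-6,-0.8,17,0,0],[200,0,-9,-1.2,25.5,0,0],[200,0,-12,-1.7,34,0,0],[200,0,-15,-2.1,42,0,0],[200,0,-18,-2.5,50,0,0],[200,0,-21,-3,58,0,0],[200,0,-24.3,-3.4,66,0,0]]]}}

```text
time: 11.25
tool_pos: [473.6, 55.6, 202.5]
tcp_rot: [-124.1, 89.8, 178.9]
ft_force: [0.4, 0.9, -2.1]
finger_gap: 25.0
```

```bash
python3 - <<'E'
from h import *
s,p,R=now(); print(p,s['ft_force'],s['finger_gap'],s['wrist_torque'])
g=C+52*YB+2*XB; 
Rg=Rt([0,0,-1],-YB); print(delta([g[0],g[1],p[2]],Rg))
E
```

```text
[473.6099494   55.58416263 202.53246923] [ 0.36224455  0.90495291 -2.05727369] 25.047400182715243 [ 0.0064409  -0.00091342  0.05013481]
(array([-0.  ,  0.41,  0.05]), array([24.94, -0.08,  0.21]))
```

```bash
cat >> h.py <<'E'
# scoop-in-hand: tool z = nose, underside is OFF along tool x from TCP, lip 105 along tool z
OFF=56.7
def Rbin(pitch): # nose-down deg, nose to -YB
    a=np.radians(pitch); nose=-YB*np.cos(a)-Z*np.sin(a); dn=-Z*np.cos(a)+YB*np.sin(a)
    return Rt(dn,nose)
def lip_pose(d,zl,pitch,xo=2,off=OFF):
    R=Rbin(pitch); lip=C+(-120+d)*YB+xo*XB+zl*Z
    return lip-105*R[:,2]-off*R[:,0],R
def lipnow():
    s,p,R=now(); l=p+105*R[:,2]+OFF*R[:,0]; b=l-C; heel=p-13*R[:,2]+OFF*R[:,0]
    return dict(d=round(b@YB+120,1),x=round(b@XB,1),z=round(l[2],1),pitch=round(np.degrees(-np.arcsin(R[2,2])),1),heelz=round(heel[2],1),f=s['ft_force'].round(1),gap=round(s['finger_gap'],1),t=s['time'])
E
python3 - <<'E'
from h import *
print(lipnow())
for d,zl in((67,100),(67,60),(67,20)): print(delta(*lip_pose(d,zl,2.5)))
E
```

```text
{'d': np.float64(75.6), 'x': np.float64(42.1), 'z': np.float64(145.6), 'pitch': np.float64(0.1), 'heelz': np.float64(145.9), 'f': array([ 0.4,  0.9, -2.1]), 'gap': 25.0, 't': 11.25}
(array([4.13, 0.32, 0.3 ]), array([24.93,  2.38,  0.75]))
(array([8.13, 0.33, 0.31]), array([24.93,  2.38,  0.75]))
(array([12.13,  0.34,  0.31]), array([24.93,  2.38,  0.75]))
```

Emit:
{"method": "servo_tool", "body": {"commands": [[[200,0,0.3,0.3,25,2.4,0.7],[200,0,0.3,0.3,25,2.4,0.7],[200,2,0.3,0.3,25,2.4,0.7],[200,4.1,0.3,0.3,25,2.4,0.7],[200,4.1,0.3,0.3,25,2.4,0.7]]]}}

```text
time: 11.75
tool_pos: [475.8, 55.6, 158.7]
tcp_rot: [-172.1, 87.4, 106.2]
ft_force: [0.4, 0.0, -2.3]
finger_gap: 24.6
```

```bash
python3 - <<'E'
from h import *
print(lipnow())
p,P=snap('top','t5',(230,180,400,300),4.4)
p,P=snap('side','s6',(190,140,310,300),4)
print(delta(*lip_pose(67,60,2.5)),delta(*lip_pose(67,19,2.5)))
l=C+(-120+lipnow()['d'])*YB
E
```

```text
{'d': np.float64(68.1), 'x': np.float64(0.2), 'z': np.float64(97.3), 'pitch': np.float64(2.6), 'heelz': np.float64(102.6), 'f': array([ 0.4,  0. , -2.3]), 'gap': 24.6, 't': 11.75}
(array([ 4.11, -0.05,  0.27]), array([ 0.26, -0.01,  0.05])) (array([ 8.21, -0.04,  0.45]), array([ 0.26, -0.01,  0.05]))
```

View pics/t5.png

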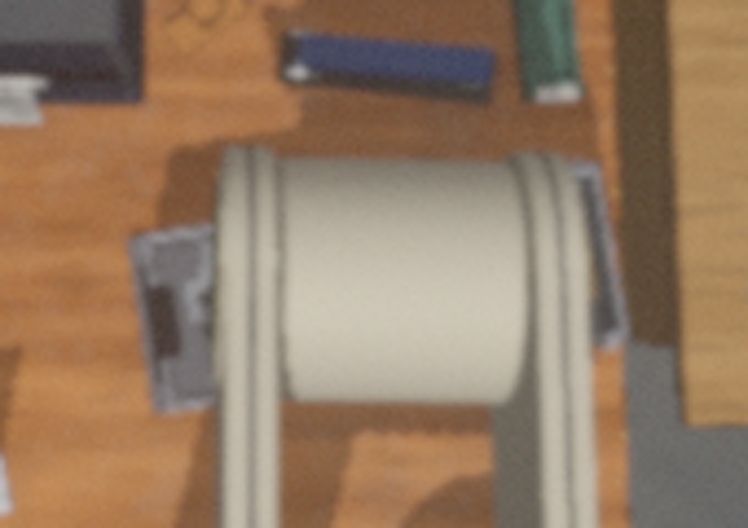

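View pics/s6.png

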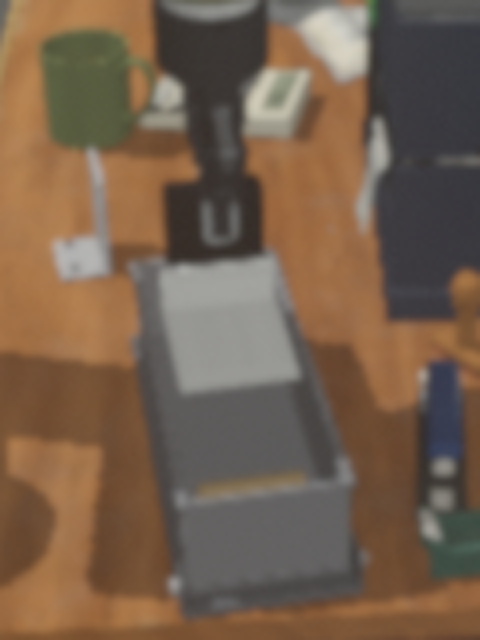

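```bash
python3 - <<'E'
from h import *
L=lipnow()
for dx in(-40,40):
    X=C+(-120+L['d'])*YB+(L['x']+dx)*XB+L['z']*Z; print(proj('side',X))
for dx in(-40,40):
    X=C+(-120+L['d'])*YB+(L['x']+dx+3)*XB+(L['z']+5)*Z; print('x+3,z+5',proj('side',X))
# bin rim corners low end for reference
for dx in(-53,53): print(proj('side',C-144*YB+dx*XB+84*Z))
E
```

```text
(np.float64(235.32668263223312), np.float64(237.39252872506052))
(np.float64(265.2574269420143), np.float64(233.67734224891544))
x+3,z+5 (np.float64(236.38058351442612), np.float64(235.70878933969266))
x+3,z+5 (np.float64(266.35483026776063), np.float64(232.01076829455377))
(np.float64(234.1634500857374), np.float64(265.82392917394884))
(np.float64(276.48428214099204), np.float64(259.9910922766814))
```

Emit:
{"method": "servo_tool", "body": {"commands": [[[200,2,0.1,0.2,0.2,0,0],[200,4.1,0.15,0.3,0.2,0,0],[200,5.5,0.15,0.3,0.2,0,0],[200,7,0.15,0.4,0.2,0,0],[200,7.6,0.15,0.45,0.2,0,0],[200,7.6,0.15,0.45,0.2,0,0]]]}}

```text
time: 12.45
tool_pos: [480.7, 54.9, 87.2]
tcp_rot: [178.4, 87.5, 96.5]
ft_force: [0.1, 0.1, -2.1]
finger_gap: 24.6
```

```bash
python3 - <<'E'
from h import *
print(lipnow())
print(delta(*lip_pose(67,17,2.5)))
p,P=snap('side','s7',(190,140,310,300),4)
E
```

```text
{'d': np.float64(66.6), 'x': np.float64(5.2), 'z': np.float64(26.0), 'pitch': np.float64(2.5), 'heelz': np.float64(31.1), 'f': array([ 0.1,  0.1, -2.1]), 'gap': 24.6, 't': 12.45}
(array([ 0.9, -0.3,  0. ]), array([ 0.05,  0.01, -0.07]))
```

View pics/s7.png

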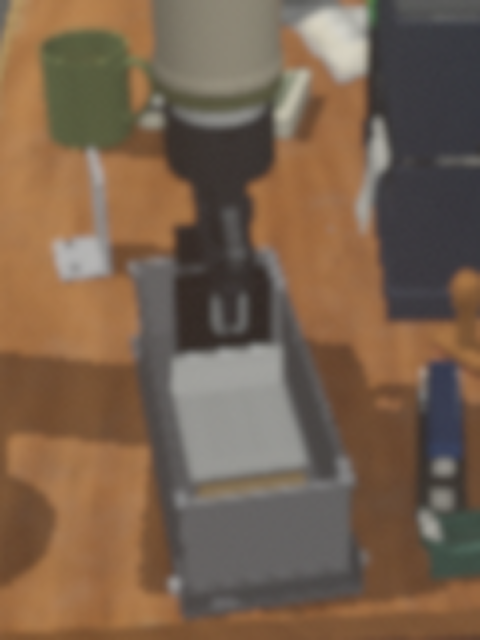

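Emit:
{"method": "servo_tool", "body": {"commands": [[[200,0.5,-0.25,0,0,0,0],[200,0.9,-0.25,0,0,0,0],[200,1.0,-0.25,0,0,0,0]]]}}

```text
time: 12.8
tool_pos: [479.3, 55.0, 78.4]
tcp_rot: [174.6, 87.5, 92.7]
ft_force: [-2.1, 3.9, 7.5]
finger_gap: 24.9
```

```bash
python3 - <<'E'
from h import *
print(lipnow())
for d in (50,40,30,20,10,2): print(d,delta(*lip_pose(d,13.5+d*.05,2.9)))
E
```

```text
{'d': np.float64(66.9), 'x': np.float64(4.0), 'z': np.float64(17.2), 'pitch': np.float64(2.5), 'heelz': np.float64(22.3), 'f': array([-2.1,  3.9,  7.5]), 'gap': 24.9, 't': 12.8}
50 (array([-0.03, -0.17,  1.74]), array([ 0.05,  0.43, -0.23]))
40 (array([-0.03, -0.17,  2.74]), array([ 0.05,  0.43, -0.23]))
30 (array([-0.02, -0.17,  3.74]), array([ 0.05,  0.43, -0.23]))
20 (array([-0.01, -0.17,  4.74]), array([ 0.05,  0.43, -0.23]))
10 (array([-0.01, -0.17,  5.74]), array([ 0.05,  0.43, -0.23]))
2 (array([-0.  , -0.17,  6.54]), array([ 0.05,  0.43, -0.23]))
```

Emit:
{"method": "servo_tool", "body": {"commands": [[[200,0,0,1,0,0.4,0],[200,0,0,1.8,0,0.4,0],[200,0,0,2.4,0,0.4,0],[200,0,0,3.0,0,0.4,0],[200,0,0,3.6,0,0.4,0],[200,0,0,4.2,0,0.4,0],[200,0,0,4.7,0,0.4,0],[200,0,0,4.7,0,0.4,0]]]}}

```text
time: 13.6
tool_pos: [486.8, 8.1, 77.1]
tcp_rot: [173.6, 87.1, 91.7]
ft_force: [1.9, 0.8, 5.5]
finger_gap: 24.7
```

```bash
python3 - <<'E'
from h import *
print(lipnow())
for d in (10,2): print(d,delta(*lip_pose(d,13.5+d*.05,2.9)))
p,P=snap('side','s8',(190,140,310,300),4)
E
```

```text
{'d': np.float64(19.8), 'x': np.float64(4.8), 'z': np.float64(15.2), 'pitch': np.float64(2.8), 'heelz': np.float64(21.1), 'f': array([1.9, 0.8, 5.5]), 'gap': 24.7, 't': 13.6}
10 (array([ 0.06, -0.25,  0.99]), array([ 0.03,  0.06, -0.32]))
2 (array([ 0.06, -0.25,  1.79]), array([ 0.03,  0.06, -0.32]))
```

View pics/s8.png

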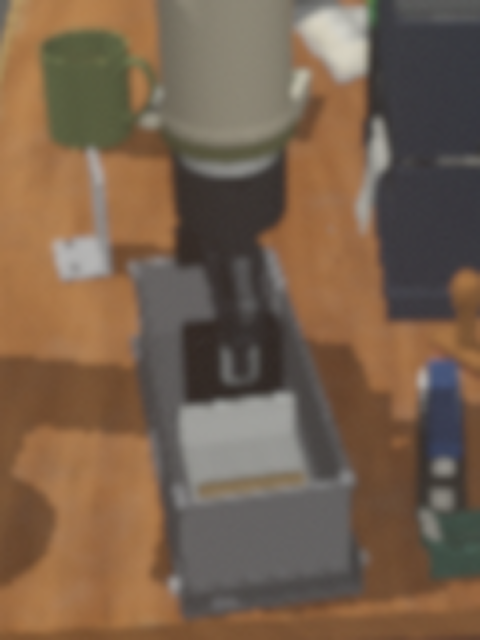

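Emit:
{"method": "servo_tool", "body": {"commands": [[[200,0,-0.1,0.5,0,0,0],[200,0.05,-0.2,1.0,0,0,0],[200,0.05,-0.2,1.5,0,0,0],[200,0.05,-0.2,1.9,0,0,0],[200,0.05,-0.2,1.9,0,0,0]]]}}

```text
time: 14.15
tool_pos: [487.9, -10.3, 76.1]
tcp_rot: [172.5, 87.1, 90.7]
ft_force: [0.9, 5.1, 9.7]
finger_gap: 24.9
```

```bash
python3 - <<'E'
from h import *
print(lipnow())
p,P=snap('side','s9',(190,140,310,300),4)
p,P=snap('top','t9',(250,180,400,300),5)
E
```

```text
{'d': np.float64(1.5), 'x': np.float64(3.4), 'z': np.float64(14.2), 'pitch': np.float64(2.9), 'heelz': np.float64(20.2), 'f': array([0.9, 5.1, 9.7]), 'gap': 24.9, 't': 14.15}
```

View pics/s9.png

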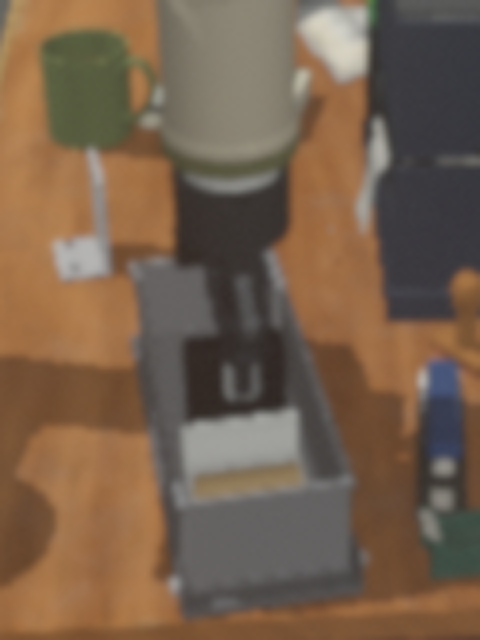

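View pics/t9.png

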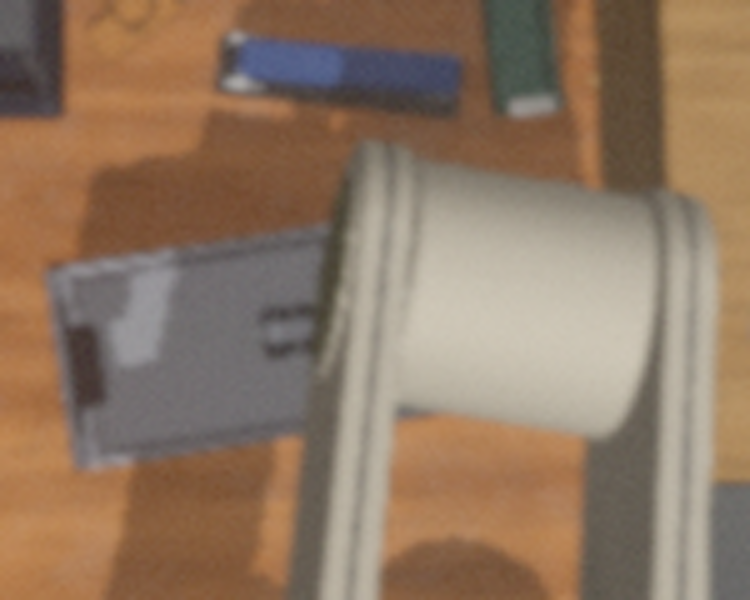

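```bash
python3 - <<'E'
from h import *
np.set_printoptions(suppress=True,precision=0)
P=cloud('side',np.load('s9.npy'))
for u in (245,252,260):
  for v in range(242,264):
    b=P[v,u]-C; print(u,v,'x %.0f d %.0f z %.0f'%(b@XB,b@YB+120,b[2]))
for a in ((-1,-3,15),):pass
for d,z,pt in((-4,18.5,1.5),(-9,24,-1),(-8,30,-4),(-4,45,-12),(0,62,-20)): print(d,z,pt,delta(*lip_pose(d,z,pt)))
E
```

```text
245 242 x -9 d 92 z 64
245 243 x -9 d 92 z 60
245 244 x -9 d 92 z 57
245 245 x -10 d 88 z 57
245 246 x -10 d 89 z 53
245 247 x -10 d 87 z 50
245 248 x -10 d 89 z 46
245 249 x -10 d 89 z 42
245 250 x -10 d 89 z 38
245 251 x -10 d 91 z 34
245 252 x -10 d 90 z 31
245 253 x -11 d 89 z 28
245 254 x -11 d 90 z 24
245 255 x -11 d 90 z 21
245 256 x -11 d 86 z 20
245 257 x -12 d 81 z 20
245 258 x -17 d 40 z 51
245 259 x -18 d 37 z 50
245 260 x -19 d 34 z 49
245 261 x -19 d 30 z 50
245 262 x -20 d 27 z 48
245 263 x -20 d 26 z 45
252 242 x 11 d 95 z 58
252 243 x 10 d 91 z 58
252 244 x 10 d 93 z 53
252 245 x 9 d 87 z 54
252 246 x 9 d 88 z 50
252 247 x 9 d 89 z 46
252 248 x 10 d 91 z 41
252 249 x 9 d 89 z 39
252 250 x 9 d 90 z 35
252 251 x 9 d 89 z 32
252 252 x 9 d 90 z 27
252 253 x 9 d 89 z 25
252 254 x 9 d 90 z 20
252 255 x 8 d 81 z 24
252 256 x 8 d 83 z 19
252 257 x 1 d 40 z 51
252 258 x 0 d 34 z 53
252 259 x -0 d 33 z 51
252 260 x -0 d 31 z 49
252 261 x -1 d 27 z 49
252 262 x -2 d 24 z 47
252 263 x -9 d -26 z 87
260 242 x 33 d 93 z 57
260 243 x 32 d 91 z 55
260 244 x 32 d 90 z 52
260 245 x 32 d 87 z 51
260 246 x 32 d 89 z 46
260 247 x 32 d 90 z 41
260 248 x 32 d 91 z 38
260 249 x 32 d 90 z 34
260 250 x 32 d 90 z 31
260 251 x 32 d 92 z 26
260 252 x 32 d 90 z 24
260 253 x 32 d 90 z 21
260 254 x 31 d 85 z 21
260 255 x 30 d 83 z 19
260 256 x 22 d 38 z 52
260 257 x 22 d 35 z 52
260 258 x 22 d 35 z 49
260 259 x 20 d 28 z 51
260 260 x 20 d 26 z 49
260 261 x 20 d 25 z 47
260 262 x 11 d -25 z 85
260 263 x 11 d -24 z 81
-4 18.5 1.5 (array([-0., -0.,  0.]), array([ 0., -1., -0.]))
-9 24 -1 (array([-0., -0.,  1.]), array([ 0., -4., -0.]))
-8 30 -4 (array([-0., -0.,  0.]), array([ 0., -7., -0.]))
-4 45 -12 (array([-0., -0., -1.]), array([ -0., -15.,  -0.]))
0 62 -20 (array([-0., -0., -1.]), array([ -0., -23.,  -0.]))
```

```bash
python3 - <<'E'
from h import *
np.set_printoptions(suppress=True,precision=2)
for d,z,pt in((-4,19,1.5),(-9,25,-1),(-8,32,-5),(-6,46,-12),(-2,62,-20)): print(d,z,pt,delta(*lip_pose(d,z,pt,xo=3)))
E
```

```text
-4 19 1.5 (array([-0.25,  0.  ,  0.39]), array([ 0.04, -1.36, -0.38]))
-9 25 -1 (array([-0.41,  0.01,  0.63]), array([ 0.03, -3.86, -0.38]))
-8 32 -5 (array([-0.33,  0.  ,  0.18]), array([ 0.02, -7.86, -0.38]))
-6 46 -12 (array([-0.33,  0.01, -0.52]), array([ -0.  , -14.86,  -0.38]))
-2 62 -20 (array([-0.26,  0.01, -1.27]), array([ -0.03, -22.86,  -0.38]))
```

Emit:
{"method": "servo_tool", "body": {"commands": [[[200,-0.12,0,0.2,0,-0.7,0],[200,-0.25,0,0.4,0,-1.4,0],[200,-0.35,0,0.55,0,-2.6,0],[200,-0.41,0,0.75,0,-3.9,0],[200,-0.41,0,0.75,0,-3.9,0]]]}}

```text
time: 14.75
tool_pos: [486.7, -17.8, 77.7]
tcp_rot: [5.3, 88.9, -76.5]
ft_force: [-1.1, 3.7, 0.5]
finger_gap: 24.9
```

```bash
python3 - <<'E'
from h import *
np.set_printoptions(suppress=True,precision=2)
print(lipnow())
for d,z,pt in((-8,30,-4),(-7,39,-8),(-6,48,-12),(-3,57,-16),(-2,66,-20)): print(d,z,pt,delta(*lip_pose(d,z,pt,xo=3)))
p,P=snap('side','s10',(190,140,310,300),4)
E
```

```text
{'d': np.float64(-9.8), 'x': np.float64(0.9), 'z': np.float64(23.0), 'pitch': np.float64(-1.1), 'heelz': np.float64(20.7), 'f': array([-1.1,  3.7,  0.5]), 'gap': 24.9, 't': 14.75}
-8 30 -4 (array([-0.17,  0.23, -0.44]), array([ 0.07, -2.91, -0.1 ]))
-7 39 -8 (array([-0.3 ,  0.23, -0.86]), array([ 0.06, -6.91, -0.11]))
-6 48 -12 (array([-0.42,  0.23, -1.22]), array([  0.06, -10.91,  -0.11]))
-3 57 -16 (array([-0.52,  0.24, -1.72]), array([  0.06, -14.91,  -0.11]))
-2 66 -20 (array([-0.61,  0.24, -1.97]), array([  0.05, -18.91,  -0.11]))
```

View pics/s10.png

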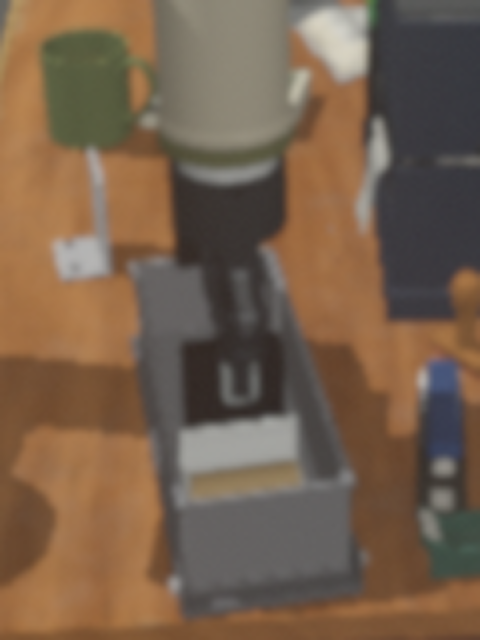

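Emit:
{"method": "servo_tool", "body": {"commands": [[[200,-0.17,0,-0.3,0,-2.9,0],[200,-0.25,0,-0.65,0,-5,0],[200,-0.32,0,-0.86,0,-7,0],[200,-0.42,0,-1.1,0,-9,0],[200,-0.5,0,-1.25,0,-11,0],[200,-0.57,0,-1.5,0,-13,0],[200,-0.66,0,-1.8,0,-16,0],[200,-0.75,0,-2.0,0,-19,0]]]}}

```text
time: 15.6
tool_pos: [484.4, 1.2, 85.1]
tcp_rot: [0.5, 69.8, -81.4]
ft_force: [0.2, 0.3, -2.0]
finger_gap: 24.9
```

```bash
python3 - <<'E'
from h import *
np.set_printoptions(suppress=True,precision=2)
print(lipnow())
for d,z,pt in((-4,100,-20),(0,150,-20)): print(d,z,pt,delta(*lip_pose(d,z,pt,xo=3)))
p,P=snap('side','s11',(190,140,310,300),4)
E
```

```text
{'d': np.float64(-2.7), 'x': np.float64(1.2), 'z': np.float64(68.1), 'pitch': np.float64(-20.2), 'heelz': np.float64(27.4), 'f': array([ 0.2,  0.3, -2. ]), 'gap': 24.9, 't': 15.6}
-4 100 -20 (array([-2.98,  0.2 ,  1.24]), array([-0.05,  0.19, -0.18]))
0 150 -20 (array([-7.82,  0.22,  2.59]), array([-0.05,  0.19, -0.18]))
```

View pics/s11.png

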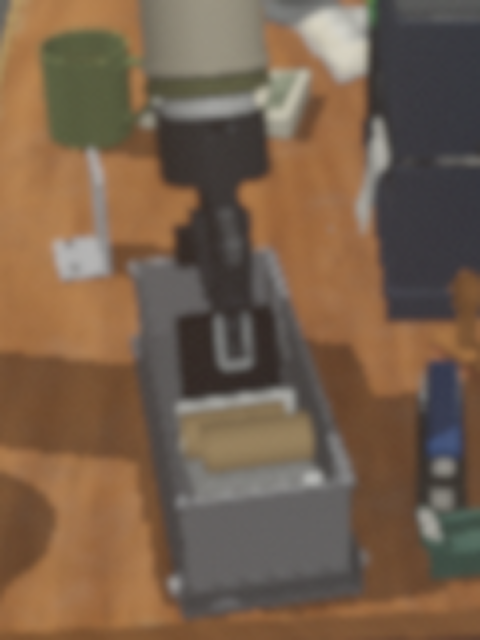

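Emit:
{"method": "servo_tool", "body": {"commands": [[[200,-1,0,0.35,0,0,0],[200,-2.8,0,1.0,0,0,0],[200,-5,0,1.8,0,0,0],[200,-7.5,0,2.7,0,0,0],[200,-10,0,3.6,0,0,0],[200,-11.5,0,4.2,0,0,0],[200,-12.2,0,4.45,0,0,0],[200,-12.2,0,4.45,0,0,0]]]}}

```text
time: 16.45
tool_pos: [484.5, 1.3, 215.9]
tcp_rot: [0.8, 70.0, -81.2]
ft_force: [0.1, -0.1, -3.4]
finger_gap: 24.6
```

```bash
python3 - <<'E'
from h import *
np.set_printoptions(suppress=True,precision=2)
print(lipnow())
p,P=snap('side','s12',(170,80,330,320),3)
p,P=snap('top','t12',(250,180,460,300),3.8)
# tray fit
P0=cloud('top',np.load('top0.npy'))
A=[]
for v in range(190,246):
    for u in range(400,424):
        q=P0[v,u]
        if 37<q[2]<47: A.append(q)
A=np.array(A)[:,:2].astype(np.float32); l=cv2.fitLine(A,cv2.DIST_HUBER,0,.01,.01).ravel(); print(l,np.degrees(np.arctan2(l[1],l[0])))
E
```

```text
{'d': np.float64(-2.5), 'x': np.float64(1.3), 'z': np.float64(198.5), 'pitch': np.float64(-20.0), 'heelz': np.float64(158.1), 'f': array([ 0.1, -0.1, -3.4]), 'gap': 24.6, 't': 16.45}
[   0.97   -0.24  553.77 -268.19] -13.634999
```

View pics/s12.png

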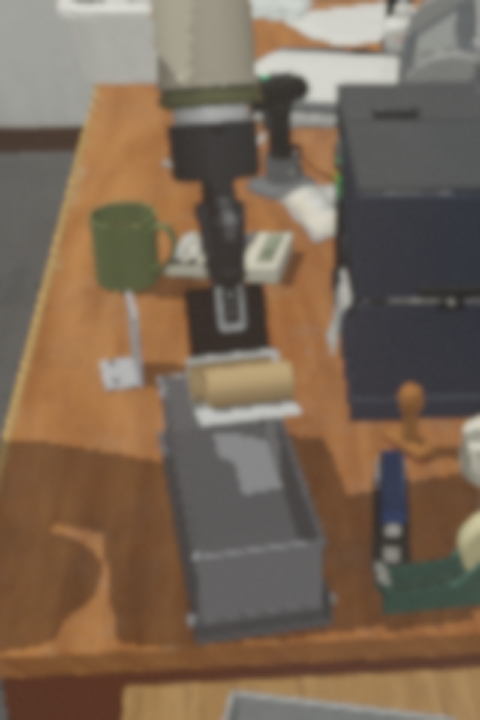

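View pics/t12.png

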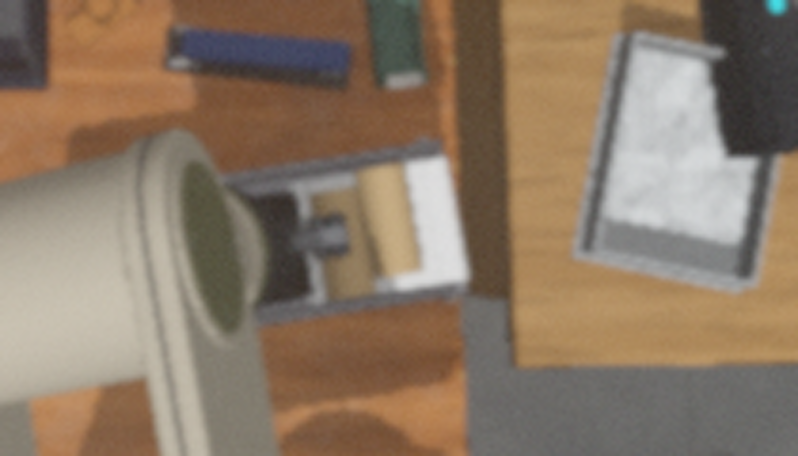

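```bash
python3 - <<'E'
from h import *
np.set_printoptions(suppress=True,precision=1)
P0=cloud('top',np.load('top0.npy')); Ps=cloud('side',np.load('side0.npy'))
Q=np.r_[P0.reshape(-1,3),Ps.reshape(-1,3)]; Q=Q[np.isfinite(Q).all(1)]
for x in range(440,700,30):
    print(x,[ (int(np.percentile(m[:,2],97)) if len(m:=Q[(abs(Q[:,0]-x)<15)&(abs(Q[:,1]-y)<15)])>3 else None) for y in range(-210,-600,-30)])
c=r.calibration('top');T=c['pose']
def w(u,v,z):
    d=T[:3,:3]@np.array([(u-c['cx'])/c['fx'],(v-c['cy'])/c['fy'],1]); o=T[:3,3]; return o+d*(z-o[2])/d[2]
pts={n:w(250+a/3.8,180+b/3.8,42) for n,(a,b) in dict(bl=(576,257),br=(754,292),tl=(617,34)).items()}
print(pts)
bl,br,tl=pts['bl'],pts['br'],pts['tl']
print(np.linalg.norm(bl-br),np.linalg.norm(bl-tl),np.degrees(np.arctan2(*(tl-bl)[[1,0]])),np.degrees(np.arctan2(*(bl-br)[[0,1]])), (br+tl)/2)
print(now()[0]['joint_pos'].round())
E
```

```text
440 [3, 3, 3, 3, 7, 42, 3, 3, 3, 4, 4, 3, 2]
470 [2, 40, 42, 43, 42, 42, 40, 3, 3, 3, 3, 4, 4]
500 [2, 41, 41, 6, 8, 24, 42, 3, 2, 3, 5, 4, 4]
530 [2, 4, 42, 7, 7, 8, 42, 2, 3, 3, 5, 4, 4]
560 [2, 4, 42, 6, 8, 116, 140, 150, 153, 154, 151, 147, 134]
590 [2, 3, 42, 8, 8, 121, 142, 151, 155, 157, 155, 149, 139]
620 [2, 3, 41, 42, 41, 124, 143, 153, 155, 157, 155, 148, 137]
650 [2, 3, 3, 42, 3, 129, 144, 153, 156, 157, 154, 146, 135]
680 [2, 3, 4, 4, 5, 132, 145, 154, 157, 157, 153, 145, 132]
{'bl': array([ 471.3, -237.8,   42. ]), 'br': array([ 443.2, -368.7,   42. ]), 'tl': array([ 638. , -275.7,   42. ])}
133.9073199251594 171.044917222089 -12.815642279712813 12.097518525033973 [ 540.6 -322.2   42. ]
[  9. -10. 107. -20.  84.  93.]
```

```bash
cat >> h.py <<'E'
ty=np.radians(-12.4); XT=np.array([np.cos(ty),np.sin(ty),0]); YT=np.array([-np.sin(ty),np.cos(ty),0]); CT=np.array([541,-320.5,0])
def tray_pose(tx,tyy,zl,pitch,yawoff=0):
    a=np.radians(pitch); h=-YT; nose=h*np.cos(a)-Z*np.sin(a); dn=-Z*np.cos(a)-h*np.sin(a)
    R=Rt(dn,nose); lip=CT+tx*XT+tyy*YT+zl*Z
    return lip-105*R[:,2]-OFF*R[:,0],R
def tnow():
    s,p,R=now(); l=p+105*R[:,2]+OFF*R[:,0]; b=l-CT
    return dict(tx=round(b@XT,1),ty=round(b@YT,1),z=round(l[2],1),pitch=round(np.degrees(-np.arcsin(R[2,2])),1),f=s['ft_force'].round(1),gap=round(s['finger_gap'],1),t=s['time'],j=s['joint_pos'].round())
E
python3 - <<'E'
from h import *
np.set_printoptions(suppress=True,precision=2)
print(tnow())
p,R=tray_pose(-42,30,190,-20); print(p,delta(p,R))
E
```

```text
{'tx': np.float64(-84.0), 'ty': np.float64(191.5), 'z': np.float64(196.3), 'pitch': np.float64(-20.0), 'f': array([-0.1,  0.7, -3.1]), 'gap': 24.9, 't': 16.55, 'j': array([  9., -10., 107., -20.,  84.,  93.])}
[ 531.77 -166.87  207.37] (array([ 6.53,  2.41, 16.08]), array([19.26, -0.01, -7.07]))
```

Emit:
{"method": "servo_tool", "body": {"commands": [[[200,0.4,0.15,1,1.2,0,-0.45],[200,1.3,0.5,3.2,3.8,0,-1.4],[200,2.4,0.9,6,7.2,0,-2.6],[200,3.6,1.3,8.8,10.6,0,-3.9],[200,4.7,1.75,11.6,13.9,0,-5.1],[200,5.7,2.1,14,16.8,0,-6.2],[200,6.3,2.3,15.5,18.6,0,-6.8],[200,6.5,2.4,16.1,19.3,0,-7.1]]]}}

```text
time: 17.35
tool_pos: [531.8, -168.5, 207.7]
tcp_rot: [-0.1, 70.0, -102.7]
ft_force: [0.3, 0.5, -1.8]
finger_gap: 24.5
```

```bash
python3 - <<'E'
from h import *
np.set_printoptions(suppress=True,precision=2)
print(tnow())
p,P=snap('top','t13',(250,170,460,300),3.8)
p,P=snap('side','s13',(170,200,400,420),3)
p,R=tray_pose(-42,30,95,-20); print(p,delta(p,R))
p,R=tray_pose(-42,30,70,-10); print(p,delta(p,R))
E
```

```text
{'tx': np.float64(-42.1), 'ty': np.float64(28.4), 'z': np.float64(190.3), 'pitch': np.float64(-20.0), 'f': array([ 0.3,  0.5, -1.8]), 'gap': 24.5, 't': 17.35, 'j': array([-10.,   3.,  95., -20.,  84.,  95.])}
[ 531.77 -166.87  112.37] (array([ 9.01, -0.04, -3.31]), array([-0.09, -0.02,  0.02]))
[ 530.74 -171.57  107.61] (array([ 9.62, -0.04, -3.02]), array([-0.09,  9.98,  0.02]))
```

View pics/t13.png

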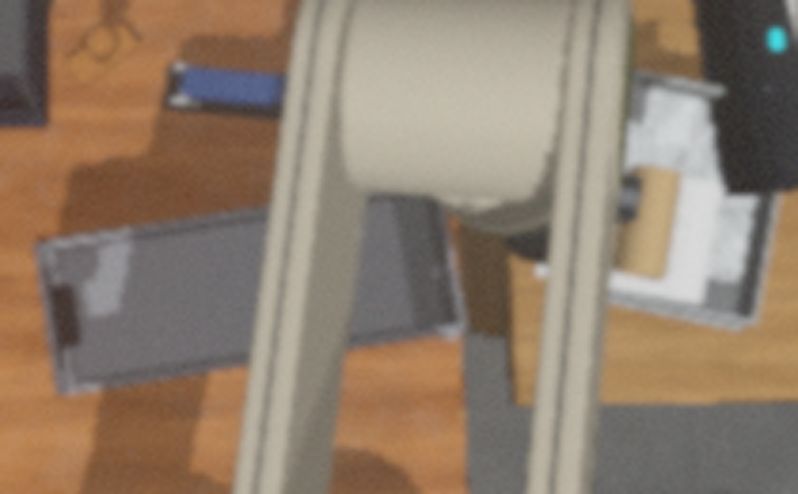

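View pics/s13.png

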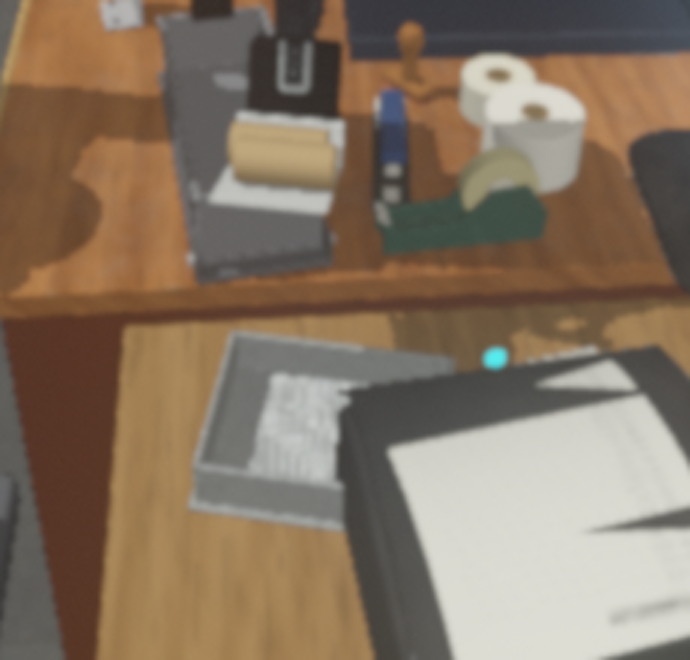

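Emit:
{"method": "servo_tool", "body": {"commands": [[[200,1.5,0,-0.55,0,0,0],[200,4,0,-1.4,0,0,0],[200,6.5,0,-2.3,0,0,0],[200,8.5,0,-3.1,0,2,0],[200,9.3,0,-3.1,0,6,0],[200,9.6,0,-3.0,0,10,0],[200,9.6,0,-3.0,0,10,0]]]}}

```text
time: 18.15
tool_pos: [530.5, -171.3, 107.4]
tcp_rot: [0.1, 80.1, -102.3]
ft_force: [0.4, -0.1, -2.3]
finger_gap: 25.0
```

```bash
python3 - <<'E'
from h import *
np.set_printoptions(suppress=True,precision=2)
print(tnow())
for z,pt in ((60,-4),(54,2),(52,6),(50,12),(49,20),(49,30),(50,38)):
  p,R=tray_pose(-42,30,z,pt); print(z,pt,delta(p,R))
E
```

```text
{'tx': np.float64(-42.4), 'ty': np.float64(30.3), 'z': np.float64(69.6), 'pitch': np.float64(-9.9), 'f': array([ 0.4, -0.1, -2.3]), 'gap': 25.0, 't': 18.15, 'j': array([-17.,   6., 100., -10.,  73.,  89.])}
60 -4 (array([-0.1 ,  0.03,  0.5 ]), array([-0.06,  5.91, -0.02]))
54 2 (array([-0.5 ,  0.04,  1.16]), array([-0.06, 11.91, -0.02]))
52 6 (array([-0.92,  0.04,  1.68]), array([-0.06, 15.91, -0.02]))
50 12 (array([-1.57,  0.04,  2.56]), array([-0.06, 21.91, -0.02]))
49 20 (array([-2.45,  0.04,  3.9 ]), array([-0.06, 29.91, -0.03]))
49 30 (array([-3.38,  0.04,  5.76]), array([-0.06, 39.91, -0.03]))
50 38 (array([-3.99,  0.04,  7.36]), array([-0.05, 47.91, -0.04]))
```

Emit:
{"method": "servo_tool", "body": {"commands": [[[200,-0.1,0,0.5,0,6,0],[200,-0.5,0,1.16,0,12,0],[200,-0.92,0,1.68,0,16,0],[200,-1.57,0,2.56,0,22,0],[200,-1.57,0,2.56,0,22,0],[200,-1.57,0,2.56,0,22,0],[200,-1.57,0,2.56,0,22,0],[200,-1.57,0,2.56,0,22,0]]]}}

```text
time: 18.95
tool_pos: [526.7, -191.7, 128.1]
tcp_rot: [179.8, 78.0, 77.5]
ft_force: [0.3, 0.9, -2.0]
finger_gap: 24.9
```

```bash
python3 - <<'E'
from h import *
np.set_printoptions(suppress=True,precision=2)
print(tnow())
for z,pt in ((49,20),(49,30),(50,38)):
  p,R=tray_pose(-42,30,z,pt); print(z,pt,delta(p,R))
p,P=snap('side','s14',(170,200,400,420),3)
E
```

```text
{'tx': np.float64(-41.5), 'ty': np.float64(31.7), 'z': np.float64(50.8), 'pitch': np.float64(12.0), 'f': array([ 0.3,  0.9, -2. ]), 'gap': 24.9, 't': 18.95, 'j': array([-33.,   8.,  96.,  11.,  80.,  67.])}
49 20 (array([-1.27, -0.04,  1.1 ]), array([ 0.1 ,  8.05, -0.01]))
49 30 (array([-2.83, -0.04,  2.48]), array([ 0.1 , 18.05,  0.  ]))
50 38 (array([-3.99, -0.04,  3.74]), array([ 0.1 , 26.05,  0.01]))
```

View pics/s14.png

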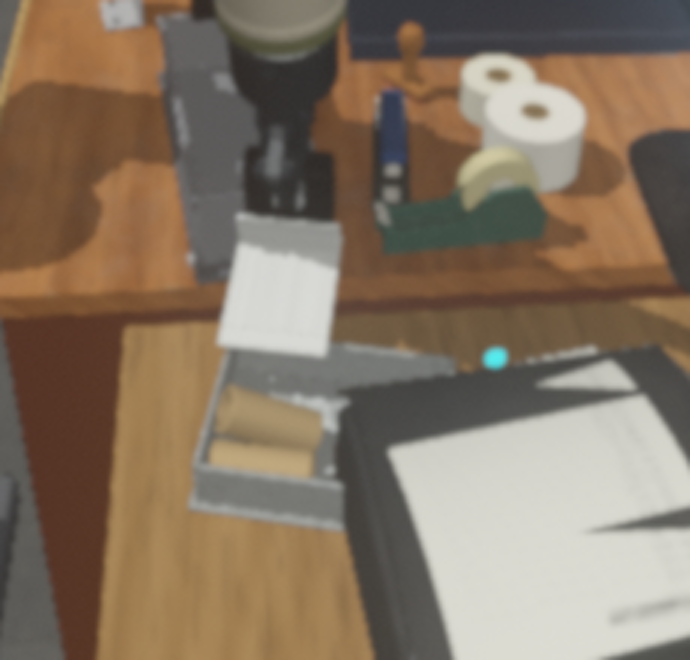

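Emit:
{"method": "servo_tool", "body": {"commands": [[[200,-2,0,-0.4,0,0,0],[200,-6,0,-1.3,0,-2,0],[200,-10,0,-2.1,0,-6,0],[200,-13.7,0,-2.9,0,-10,0],[200,-14,0,-4,0,-12,0],[200,-14,0,-6,0,-12,0]]]}}

```text
time: 19.6
tool_pos: [533.9, -163.6, 280.5]
tcp_rot: [65.5, 89.6, -36.9]
ft_force: [-0.1, 0.2, -2.6]
finger_gap: 24.7
```

```bash
python3 - <<'E'
from h import *
np.set_printoptions(suppress=True,precision=2)
s,p,R=now();print(tnow(),p)
X,Y=sc(0)
print(delta([470,300,max(p[2],220)],Rt([0,0,-1],X)))
p,P=snap('top','t15',(380,170,480,270),6)
E
```

```text
{'tx': np.float64(-40.3), 'ty': np.float64(46.5), 'z': np.float64(224.0), 'pitch': np.float64(-0.2), 'f': array([-0.1,  0.2, -2.6]), 'gap': 24.7, 't': 19.6, 'j': array([-22.,  -0.,  88.,  -0.,  92.,  80.])} [ 533.85 -163.63  280.47]
(array([ -0.21, -16.17, -43.92]), array([-102.38,    0.4 ,   -0.1 ]))
```

View pics/t15.png

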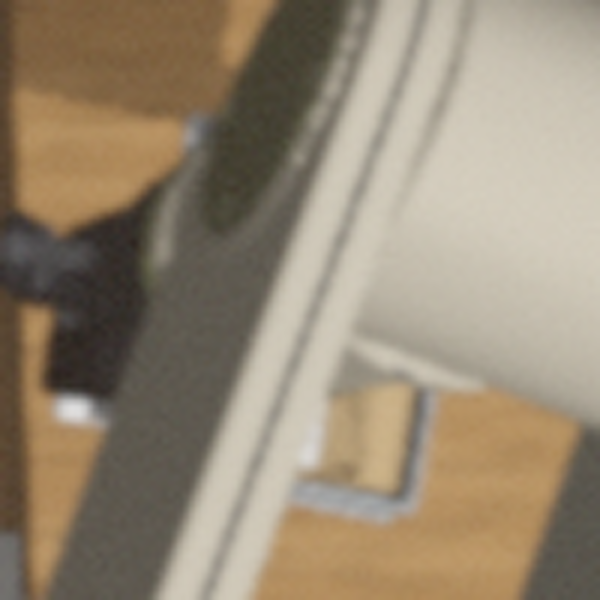

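Emit:
{"method": "servo_tool", "body": {"commands": [[[200,0,-1,-2.7,-8,0,0],[200,0,-2.5,-7,-16,0,0],[200,0,-4,-11,-24,0,0],[200,0,-5.6,-15.2,-32,0,0],[200,0,-7.2,-19.5,-40,0,0],[200,0,-8.8,-23.8,-48,0,0],[200,0,-10.4,-28,-56,0,0],[200,0,-12,-32.3,-64,0,0]]]}}

```text
time: 20.45
tool_pos: [484.1, 179.1, 277.8]
tcp_rot: [28.0, 89.9, -10.1]
ft_force: [0.2, 0.9, -2.0]
finger_gap: 24.9
```

```bash
python3 - <<'E'
from h import *
np.set_printoptions(suppress=True,precision=2)
s,p,R=now();print(p,s['ft_force'],s['joint_pos'].round())
X,Y=sc(5)
print(delta([458,300,p[2]],Rt([0,0,-1],X)))
P0=cloud('top',np.load('top0.npy')).reshape(-1,3)
m=P0[(P0[:,1]>220)&(P0[:,1]<370)&(P0[:,2]>20)&(P0[:,0]>480)]
for lo in range(220,370,25):
    k=m[(m[:,1]>=lo)&(m[:,1]<lo+25)]; print(lo,k[:,0].min(), k[k[:,0].argmin()])
E
```

```text
[484.11 179.12 277.75] [ 0.24  0.89 -2.  ] [15. -7. 95. -0. 92. 53.]
(array([-0.01,  7.91, -9.51]), array([-43.05,   0.12,  -0.01]))
220 593.2360050562646 [593.24 225.31  53.94]
245 593.7158787246584 [593.72 245.25  52.54]
270 594.0851981055857 [594.09 270.62  53.08]
295 610.8775443131856 [610.88 296.22  34.76]
320 611.1600755842131 [611.16 327.44  36.82]
345 611.9032073438439 [611.9  359.4   35.04]
```

Emit:
{"method": "servo_tool", "body": {"commands": [[[200,0,2,-2.5,-8,0,0],[200,0,4,-5,-16,0,0],[200,0,6,-7,-24,0,0],[200,0,7.9,-9.5,-32,0,0],[200,4,7.9,-9.5,-40,0,0],[200,9,7.9,-9.5,-43,0,0],[200,14,7.9,-9.5,-43,0,0],[200,18,7.9,-9.5,-43,0,0]]]}}

```text
time: 21.25
tool_pos: [458.2, 297.8, 94.6]
tcp_rot: [-106.8, 89.9, -102.1]
ft_force: [0.0, -0.5, -2.4]
finger_gap: 24.5
```

```bash
python3 - <<'E'
from h import *
np.set_printoptions(suppress=True,precision=2)
s,p,R=now();print(p,s['ft_force'],s['joint_pos'].round())
X,Y=sc(5)
print(delta([458,300,56.7],Rt([0,0,-1],X)))
snap('side','s16',(150,80,310,280),3)
E
```

```text
[458.15 297.8   94.56] [ 0.02 -0.47 -2.4 ] [ 28.   6. 102.  -0.  72.  23.]
(array([3.79, 0.23, 0.  ]), array([-0.34, -0.02,  0.08]))
```

View pics/s16.png

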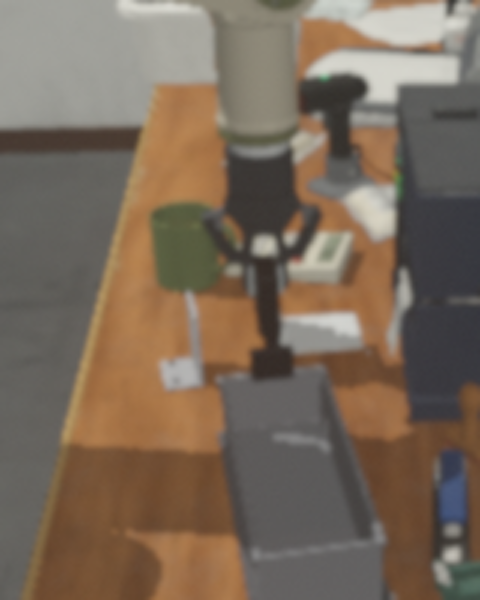

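Emit:
{"method": "servo_tool", "body": {"commands": [[[200,1.5,0,0,0,0,0],[200,2.8,0,0,0,0,0],[200,3.4,0,0,0,0,0],[200,3.7,0,0,0,0,0],[200,3.85,0,0,0,0,0],[200,3.85,0,0,0,0,0]]]}}

```text
time: 21.9
tool_pos: [460.8, 298.1, 60.2]
tcp_rot: [8.9, 89.8, 13.4]
ft_force: [0.2, -0.7, -1.4]
finger_gap: 24.6
```

Emit:
{"method": "servo_tool", "body": {"commands": [[[200,0.2,0,0,0,0,0],[200,0.35,0,0,0,0,0],[200,0.45,0,0,0,0,0],[200,0.45,0,0,0,0,0]]]}}

```text
time: 22.3
tool_pos: [460.8, 298.0, 56.8]
tcp_rot: [4.7, 89.8, 9.3]
ft_force: [-5.6, -3.1, 12.8]
finger_gap: 24.7
```

Emit:
{"method": "servo_tool", "body": {"commands": [[[150,0,0,0,0,0,0],[80,0,0,0,0,0,0],[0,0,0,0,0,0,0],[0,0,0,0,0,0,0],[0,-3,0,0,0,0,0],[0,-7,0,0,0,0,0],[0,-12,0,0,0,0,0],[0,-16,0,0,0,0,0]]], "force": 20}}

```text
time: 23.1
tool_pos: [460.0, 297.9, 217.4]
tcp_rot: [9.0, 89.8, 13.6]
ft_force: [0.7, 0.1, -0.1]
finger_gap: 85.5
```

Emit:
{"method": "servo_tool", "body": {"commands": [[[0,0,5,-4,0,0,0],[0,0,8,-8,0,0,0],[0,0,10,-10,0,0,0],[0,-2,15,-10,0,0,0],[0,-4,20,-10,0,0,0],[0,-4,25,-10,0,0,0],[0,-4,25,-10,0,0,0]]]}}

```text
time: 23.8
tool_pos: [338.6, 543.3, 253.5]
tcp_rot: [54.9, 90.0, 59.7]
ft_force: [-0.4, -0.7, -0.8]
finger_gap: 85.3
```

```bash
python3 - <<'E'
from h import *
np.set_printoptions(suppress=True,precision=2)
s,p,R=now();print(p,s['ft_force'],s['finger_gap'])
p,P=snap('top','t17',(90,180,460,320),2.1)
q,Ps=snap('side','s17',(150,80,400,400),1.8)
B=P[212:280,256:376].reshape(-1,3); Q=B[(B[:,2]>76)&(B[:,2]<96)]
print('rim',np.linalg.lstsq(np.c_[Q[:,:2]-C[:2],np.ones(len(Q))],Q[:,2],rcond=None)[0])
Q=P[180:262,398:460].reshape(-1,3); b=np.c_[(Q-CT)@XT,(Q-CT)@YT,Q[:,2]]
k=b[(abs(b[:,0])<78)&(abs(b[:,1])<54)&(b[:,2]>25)&(b[:,2]<60)]; print('cores',len(k),k.min(0),k.max(0),k.mean(0))
d0=cv2.imread('pics/top0.png').astype(int); d1=cv2.imread('pics/t17_full.png').astype(int)
cv2.imwrite('pics/diff.png',np.clip(abs(d1-d0)*3,0,255).astype(np.uint8))
S=P[205:275,185:240].reshape(-1,3);g=S[(S[:,2]>84)&(S[:,2]<100)];print('grip top z',g[:,2].mean(),len(g))
E
```

```text
[338.56 543.31 253.47] [-0.38 -0.66 -0.77] 85.2926771296509
rim [ 0.    0.   82.81]
cores 670 [-77.94 -53.91  25.23] [77.89 54.   59.78] [-18.94 -18.71  40.7 ]
grip top z 90.96975396154406 238
```

View pics/t17.png

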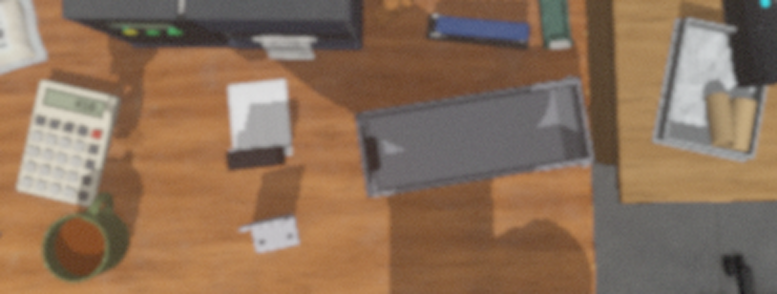

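View pics/s17.png

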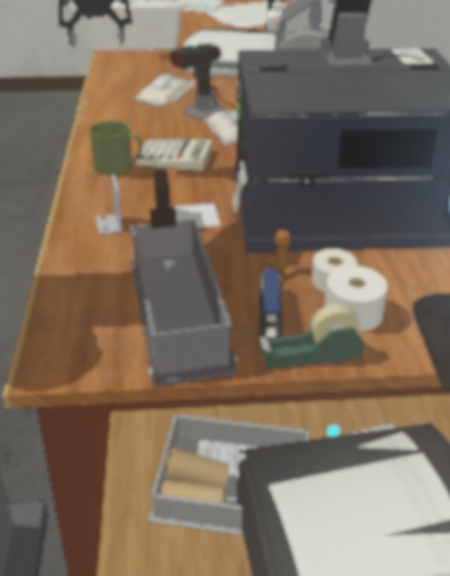

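View pics/diff.png

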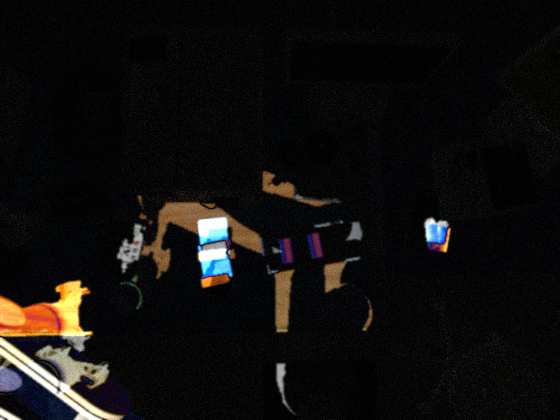

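```bash
python3 - <<'E'
from h import *
a=cv2.imread('pics/top0.png');b=cv2.imread('pics/t17_full.png')
box=(90,205,160,320)
def z(i): return cv2.resize(i[205:320,90:160],None,fx=5,fy=5,interpolation=cv2.INTER_CUBIC)
cv2.imwrite('pics/cmp.png',np.hstack([z(a),z(b)]))
E
```

```text
(no output)
```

View pics/cmp.png

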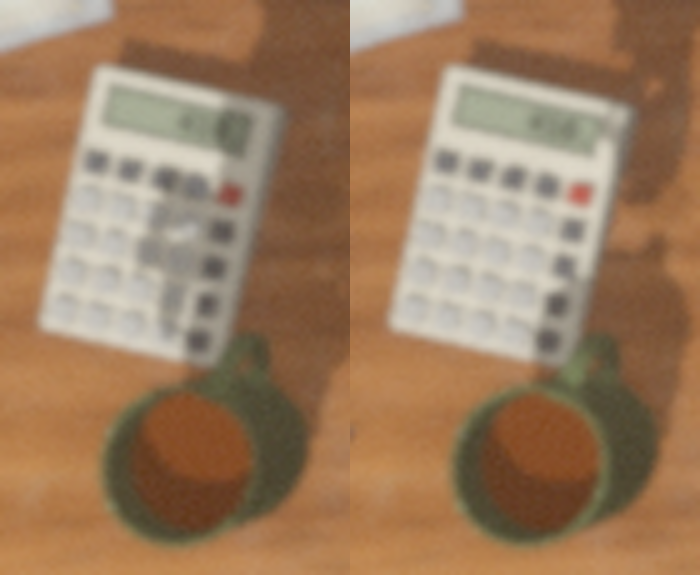

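Only the shadows changed; the calculator and mug have not moved.

```bash
python3 -c "
from bench import r
print(r.hand_in())"
```

```text
the job is handed in; nothing more can be done
None
```

The job is done and handed in at about 24 s on the robot's clock.

- **Bin and cores:** I raised the bin by its tab to about 0.4 rad. Both cores rolled into the low corner, and I lowered the bin by the tab again.
- **Scooping:** I took the scoop from the bracket by its sides, set it on the desk, and took hold again on its front and rear faces. I drove it under both cores, lifted them out together and tipped them into the tray. The fingers did not touch the cores in any picture.
- **Scoop:** I set it down on bare desk ahead of the bracket and moved the arm clear.

**Last checks:**
- The bin is empty and its rim measures level, at about 83 mm.
- The pictures show both cores lying in the tray. A height check of the tray area could not tell them apart from the tray walls, so the pictures are the evidence.
- The scoop stands upright, with its grip top at about 91 mm against the nominal 92.
- Comparing first and last overhead pictures, the changes besides the scoop, cores and arm are in shadows and lighting. I checked the calculator and mug up close, and neither has moved.
- No check failed. After gathering, the core nearer the slope sat about 6 mm up it instead of at its foot, but it still came out with the scoop.

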